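# Restock the revolving counter display of a pet shop

### The job

Restock the revolving display on the pet-shop counter: drop every loose dog-chew stick end-down into a cup of its own, and stand the small tin upright on the narrow pedestal in the middle. When everything is loaded, take the display by its hand post and turn it one full turn anticlockwise (seen from above), until the post is back where it was at the start, to check that nothing falls out; then let go. Leave the big can, the jar and the carton where they are.

Things in the scene. Friction and masses are not known exactly. Their poses are not given: they have to be found in the camera images.
- stick1: brown pressed dog-chew stick, square bar 130 x 20 x 20 mm, 55 g, both ends alike, at first lying on the counter. Origin in the middle of the bar; x along its length. One of five of which three to five are there (None from the start if absent).
- stick2: brown pressed dog-chew stick, square bar 130 x 20 x 20 mm, 55 g, both ends alike, at first lying on the counter. Origin in the middle of the bar; x along its length. One of five of which three to five are there (None from the start if absent).
- stick3: brown pressed dog-chew stick, square bar 130 x 20 x 20 mm, 55 g, both ends alike, at first lying on the counter. Origin in the middle of the bar; x along its length. One of five of which three to five are there (None from the start if absent).
- stick4: brown pressed dog-chew stick, square bar 130 x 20 x 20 mm, 55 g, both ends alike, at first lying on the counter. Origin in the middle of the bar; x along its length. One of five of which three to five are there (None from the start if absent).
- stick5: brown pressed dog-chew stick, square bar 130 x 20 x 20 mm, 55 g, both ends alike, at first lying on the counter. Origin in the middle of the bar; x along its length. One of five of which three to five are there (None from the start if absent).
- tin: the small tin: upright can 60 mm across, 65 mm tall, 140 g. Origin at the centre of its underside, z up.
- cup1 (a point): centre of the inner floor of one of five square open-topped grey cups on the display's turning tray; inside 32 x 32 mm, walls 3 mm, rim 72 mm above this point. x and y lie as the tray's (x towards the hand post), z up. The cups stand at 60 degrees anticlockwise from the hand post, 85 mm from the axis, their sides radial and tangential.
- cup2 (a point): centre of the inner floor of one of five square open-topped grey cups on the display's turning tray; inside 32 x 32 mm, walls 3 mm, rim 72 mm above this point. x and y lie as the tray's (x towards the hand post), z up. The cups stand at 120 degrees anticlockwise from the hand post, 85 mm from the axis, their sides radial and tangential.
- cup3 (a point): centre of the inner floor of one of five square open-topped grey cups on the display's turning tray; inside 32 x 32 mm, walls 3 mm, rim 72 mm above this point. x and y lie as the tray's (x towards the hand post), z up. The cups stand at 180 degrees anticlockwise from the hand post, 85 mm from the axis, their sides radial and tangential.
- cup4 (a point): centre of the inner floor of one of five square open-topped grey cups on the display's turning tray; inside 32 x 32 mm, walls 3 mm, rim 72 mm above this point. x and y lie as the tray's (x towards the hand post), z up. The cups stand at 240 degrees anticlockwise from the hand post, 85 mm from the axis, their sides radial and tangential.
- cup5 (a point): centre of the inner floor of one of five square open-topped grey cups on the display's turning tray; inside 32 x 32 mm, walls 3 mm, rim 72 mm above this point. x and y lie as the tray's (x towards the hand post), z up. The cups stand at 300 degrees anticlockwise from the hand post, 85 mm from the axis, their sides radial and tangential.
- post (a point): centre of the top of the hand post: upright steel rod 16 mm across, fixed on the turning tray 85 mm from the axis, 135 mm tall from the tray's face (z 30 mm) to its top (z 165 mm).
- pedestal (a point): centre of the top face of the aluminium pedestal (42 mm across, 120 mm above the counter) in the middle of the turning tray, on its axis. x towards the hand post.
- carousel (a joint): angle of the turning tray (rad), growing anticlockwise seen from above; free between stops at -0.6 and 7.2, starts between -0.4 and 0.4, stays where it is left. Tray 244 mm across, its face 30 mm above the counter.
- big_can: bystander: can 84 mm across, 110 mm tall; origin at the centre of its underside.
- treat_jar: bystander: jar 90 mm across, 130 mm tall; origin at the centre of its underside.
- carton: bystander: cardboard carton 90 x 140 x 70 mm; origin at the centre of its underside.
Not all that is in view belongs to the job. Leave any white look-alike of the stick1 alone. What is shaped like the stick5 but blue is not meant.

How it is judged (in metres and radians):
On the way, in this order (a step that is already met when the one before it is completed fails the run):
1. every stick stands in a cup and the tin stands on the pedestal (((horizontal distance between stick1 and cup1 below 0.02 m and z of stick1 in the frame of cup1 below 0.075 m) or (horizontal distance between stick1 and cup2 below 0.02 m and z of stick1 in the frame of cup2 below 0.075 m) or (horizontal distance between stick1 and cup3 below 0.02 m and z of stick1 in the frame of cup3 below 0.075 m) or (horizontal distance between stick1 and cup4 below 0.02 m and z of stick1 in the frame of cup4 below 0.075 m) or (horizontal distance between stick1 and cup5 below 0.02 m and z of stick1 in the frame of cup5 below 0.075 m)) and (angle between stick1's own x axis and vertical below 0.3 rad or angle between stick1's own x axis and vertical above 2.84 rad) and ((horizontal distance between stick2 and cup1 below 0.02 m and z of stick2 in the frame of cup1 below 0.075 m) or (horizontal distance between stick2 and cup2 below 0.02 m and z of stick2 in the frame of cup2 below 0.075 m) or (horizontal distance between stick2 and cup3 below 0.02 m and z of stick2 in the frame of cup3 below 0.075 m) or (horizontal distance between stick2 and cup4 below 0.02 m and z of stick2 in the frame of cup4 below 0.075 m) or (horizontal distance between stick2 and cup5 below 0.02 m and z of stick2 in the frame of cup5 below 0.075 m)) and (angle between stick2's own x axis and vertical below 0.3 rad or angle between stick2's own x axis and vertical above 2.84 rad) and ((horizontal distance between stick3 and cup1 below 0.02 m and z of stick3 in the frame of cup1 below 0.075 m) or (horizontal distance between stick3 and cup2 below 0.02 m and z of stick3 in the frame of cup2 below 0.075 m) or (horizontal distance between stick3 and cup3 below 0.02 m and z of stick3 in the frame of cup3 below 0.075 m) or (horizontal distance between stick3 and cup4 below 0.02 m and z of stick3 in the frame of cup4 below 0.075 m) or (horizontal distance between stick3 and cup5 below 0.02 m and z of stick3 in the frame of cup5 below 0.075 m)) and (angle between stick3's own x axis and vertical below 0.3 rad or angle between stick3's own x axis and vertical above 2.84 rad) and ((horizontal distance between stick4 and cup1 below 0.02 m and z of stick4 in the frame of cup1 below 0.075 m) or (horizontal distance between stick4 and cup2 below 0.02 m and z of stick4 in the frame of cup2 below 0.075 m) or (horizontal distance between stick4 and cup3 below 0.02 m and z of stick4 in the frame of cup3 below 0.075 m) or (horizontal distance between stick4 and cup4 below 0.02 m and z of stick4 in the frame of cup4 below 0.075 m) or (horizontal distance between stick4 and cup5 below 0.02 m and z of stick4 in the frame of cup5 below 0.075 m)) and (angle between stick4's own x axis and vertical below 0.3 rad or angle between stick4's own x axis and vertical above 2.84 rad) and ((horizontal distance between stick5 and cup1 below 0.02 m and z of stick5 in the frame of cup1 below 0.075 m) or (horizontal distance between stick5 and cup2 below 0.02 m and z of stick5 in the frame of cup2 below 0.075 m) or (horizontal distance between stick5 and cup3 below 0.02 m and z of stick5 in the frame of cup3 below 0.075 m) or (horizontal distance between stick5 and cup4 below 0.02 m and z of stick5 in the frame of cup4 below 0.075 m) or (horizontal distance between stick5 and cup5 below 0.02 m and z of stick5 in the frame of cup5 below 0.075 m)) and (angle between stick5's own x axis and vertical below 0.3 rad or angle between stick5's own x axis and vertical above 2.84 rad) and horizontal distance between tin and pedestal below 0.02 m and distance between tin and pedestal below 0.022 m and angle between tin's own z axis and vertical below 0.1 rad), for 0.3 s.
2. the loaded display has been turned anticlockwise past three quarters of a turn (value of joint carousel above 5.2 rad).
At the end, for the whole second after the job is handed in: each stick in a cup (middle within 20 mm of its axis, within 0.3 rad of upright, bottom within 10 mm of the floor); tin upright on the pedestal within 20 mm of centre; display turned once anticlockwise, post within 35 mm of its start; all released and at rest (all of step 1 and linear speed of each of stick1, stick2, stick3, stick4, stick5 below 0.15 m/s and linear speed of tin below 0.03 m/s and value of joint carousel above 5.4 rad and distance of post from where it was at the start of the episode below 0.035 m and velocity of joint carousel below 0.05 rad/s); the robot touches nothing.
It fails at once if a bystander (big can, jar or carton) is pushed more than 30 mm (distance of any of big_can, treat_jar, carton from where it was at the start of the episode above 0.03 m).
Of stick1, stick2, stick3, stick4, stick5 only 3 to 5 are there at a start; the rules pass over those that are not, and their reading is None.
At some moment in a run one of stick1, stick2, stick3, stick4, stick5 may be knocked a few centimetres aside while the robot is not near it.
It also fails if it takes over 210 s, if anything falls off the work surface, if the arm or the gripper's body presses on something with over 40 N, if the wrist force passes 120 N, or if a joint passes its speed limit or range.

### The arm

A 6-joint arm with a two-finger parallel gripper is mounted at the origin on the work surface. World frame = base frame: x ahead of the robot, y to its left, z up, the work surface at z = 0. Lengths are in m, angles in degrees, forces in N, time in s.
With the tool pointing down it reaches from about 0.4 to 0.825 m from the base axis. Payload 7 kg.
Tool frame: the origin (TCP) lies at the centre of the arm's flange, where the gripper is bolted on; the fingertips stand 178 mm ahead of it and the grasp point (between the pads) lies 159 mm ahead of it; z points along the fingers, y is the line along which they close (so a half turn about z gives the same grasp; the last joint's range is limited). The gripper opens to 88 mm and grips with 3 to 60 N. Pads are 19 mm wide; open, the fingers measure 130 mm over their backs; the gripper's body (78 mm by 193 mm) begins 47 mm behind the grasp point.
Start: joints at [85.72, 20.546, 0.682, 0, -70.136, -16.507], TCP at [0.24, 0.631, 0.405] pointing down, gripper open.
Joint ranges: [-176.03, 176.03], [-82.01, 121.73], [-58.28, 71.71], [-173.87, 95.51], [-174.79, -0.11], [-173.66, 173.66]. Speed limits (degrees/s): [136.94, 136.94, 172.46, 180, 180, 180].

### API

Orientations are given as [roll, pitch, yaw] about the fixed x, y, z axes, in that order (R = Rz(yaw) Ry(pitch) Rx(roll)).
In Python, from plant import telemetry, snapshot, workorder, nets gives the robot as it stands.
- The arm moves only by the shell command python3 -m creep 'ROWS'. ROWS is JSON, a list that holds one entry, the list of rows, each a list of 5 numbers: the shift along the tool's x, y, z normalised to -1 to 1, where 1 is 0.2 m, then the turn about the tool's z normalised to -1 to 1, where 1 is pi/2 rad, then the opening, from 0 (shut) to 1 (fully open). In form: [[[x, y, z, spin, hand], ...]]. A call has 1 to 8 rows; each row shifts and turns the commanded pose from where the row before left it, along the tool's axes as they then stand; what a row does not reach is not made up. A row lasts 1/12 s, in which the tool goes at most 41.7 mm and 7.16 degrees, less where a joint would pass 70% of its speed; a pose out of reach is approached as far as the arm can. A call with a number of a shift or a turn outside -1 to 1 is refused whole. A call with a gripper value outside its range is refused whole. The fingers move at their own pace and stop on an object; the grip force is fixed at half the most. Time passes only in rows, so rows that do not move let the fingers close. It gives the time, the measured TCP pose, the force, the opening and the grip force at its end, in the units of the state.
- telemetry.get_obs(): the state, without advancing time (a new reading comes with each control period).
- snapshot(name): name is "scene" or "side" or "wrist"; returns a dict with "frame" (400x640x3 uint8, red, green, blue), "fx", "fy", "cx", "cy" (pixels), "rvec" (rotation vector, rad) and "tvec" (3), from world to camera coordinates, as OpenCV has them; the wrist camera has in their place "mount" (4x4, takes a point from camera to tool coordinates, whose origin is the TCP and whose axes are the flange's). Camera axes: x right, y down, z forward; pixel columns grow to the right and rows downward; lengths in m; the calibration is good to about 2 mm. The wrist camera is an equidistant fisheye: a pixel r from the principal point sees the ray r / f radians off the axis. A picture is of the moment at which its call begins: read the wrist's pose just before it. There is no depth.
- workorder.close_job(): hands the job in; it is judged then, once.
Trained networks look in a picture, given as the dict that the camera call returned (one of the last four; its "shot" number tells which), for a name from the list of things; names that differ only in an ending like _2 or _b are one class to them, and where a whole thing is asked for, a point or a joint stands for the part that bears it (a point fixed in the world has none). Each returns a list of dicts, best first, with "confidence" (0 to 1); they miss things now and then, are a little off and sometimes report something else, mostly with a low value. They report only what shows in the picture. A call takes as long as a camera call. They do not tell look-alikes from the thing itself.
- nets.find_in(picture, query): "uv" ([column, row] in pixels, amid what is visible of it).
- nets.masks_of(picture, query): "region" (400x640 bool, what is visible of it) and "uv" ([column, row] in pixels, amid what is visible of it).
- nets.landmark_of(picture, query): "uv" ([column, row] in pixels: a listed point, or the origin of a listed thing).
The state is a dict: "clock": time; "joint_pos": joint angles; "qvel": joint speeds; "tau": joint torques, N m; "tool_pos": TCP position; "orientation": TCP orientation; "force": force on the tool from outside, world axes, zero at the start; "moment": the same for the moment, N m; "opening": finger opening in m; "gripper_force": force on a finger pad.
Only numpy, scipy, OpenCV 4.12 (cv2) and the standard library are available. Lean on these libraries where they do the work, as an engineer would, in place of code of your own. Each camera call takes 0.05 s, during which the arm holds its last target. There are 200 camera calls.

## Working session

There is one attempt and no reset: what is moved stays moved. The work goes in short steps, Python scripts to look and compute and a shell command to move; the robot and the scene stay as the last step left them, time stands still between calls to the robot, and variables do not carry over. Pictures are saved under pics/ and viewed, at most 14 in all, crops included, and the job is handed in when it is done.

```bash
ls; mkdir -p pics; python3 - <<'E'
from plant import telemetry, snapshot
import cv2
print(telemetry.get_obs())
for n in ("scene","side"):
    s=snapshot(n); cv2.imwrite(f"pics/{n}0.png",s["frame"][:,:,::-1]); print({k:v for k,v in s.items() if k!="frame"})
s=snapshot("wrist"); cv2.imwrite("pics/wrist0.png",s["frame"][:,:,::-1]);print({k:v for k,v in s.items() if k!="frame"})
E
```

```text
pics
{'clock': 0.0, 'joint_pos': array([ 8.57201687e+01,  2.05882305e+01,  6.32892891e-01, -2.06120540e-02,
       -7.01350924e+01, -1.65066884e+01]), 'qvel': array([-0.03467831, -0.03702498,  0.03863971,  0.04951497, -0.02986164,
        0.01013182]), 'tau': array([-9.27269211e-04, -5.82720459e+01,  2.93044746e+01,  6.99720070e+00,
        7.10932160e-03, -1.53370070e-04]), 'tool_pos': array([0.23948018, 0.63086544, 0.40375038]), 'orientation': array([ 1.79907791e+02, -7.11794209e-03, -2.07935334e+01]), 'force': array([ 0.0698439 , -0.05238825,  0.35966568]), 'moment': array([-0.0088535 ,  0.05245442, -0.02214473]), 'gripper_force': 0.0, 'opening': 0.08765113206027296}
{'fx': 463.16221889462804, 'fy': 463.16221889462804, 'cx': 321.3460890955767, 'cy': 194.13867165509157, 'rvec': array([ 1.03609273,  2.47684006, -1.00331652]), 'tvec': array([ 0.38640313, -0.18806374,  1.85306704]), 'shot': 1}
{'fx': 519.2030004107119, 'fy': 519.2030004107119, 'cx': 328.43314805976075, 'cy': 200.60134645456975, 'rvec': array([ 2.15759653, -0.17386716,  0.10736782]), 'tvec': array([-0.54590639,  0.13824255,  1.34971581]), 'shot': 2}
{'fx': 309.70691628693146, 'fy': 309.70691628693146, 'cx': 320.8190344244441, 'cy': 198.2256737683606, 'mount': array([[ 3.33305550e-04, -9.58619689e-01, -2.84689622e-01,
         7.58865486e-02],
       [ 9.99999635e-01,  5.43362885e-04, -6.58868173e-04,
        -4.42439355e-04],
       [ 7.86293778e-04, -2.84689299e-01,  9.58619520e-01,
         1.94404256e-02],
       [ 0.00000000e+00,  0.00000000e+00,  0.00000000e+00,
         1.00000000e+00]]), 'shot': 3}
```

View pics/scene0.png

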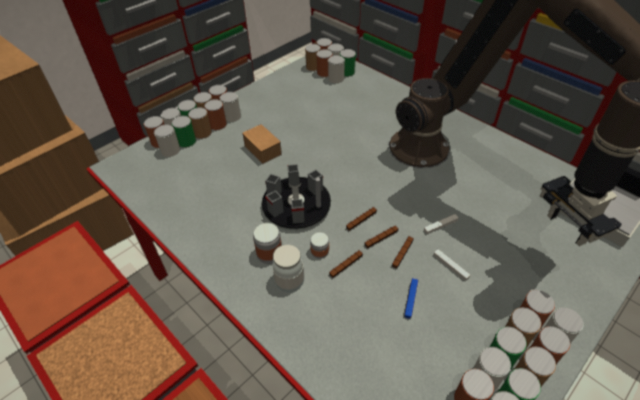

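View pics/side0.png

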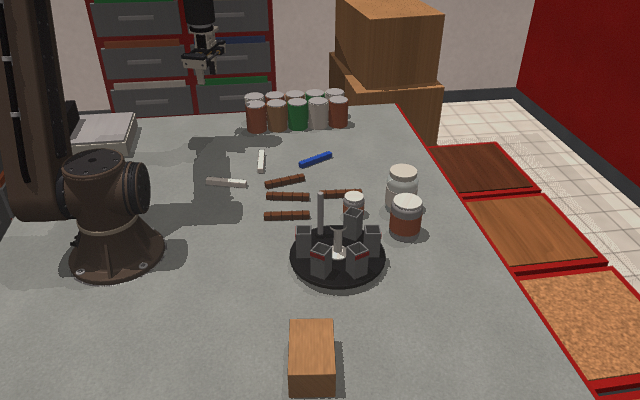

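View pics/wrist0.png

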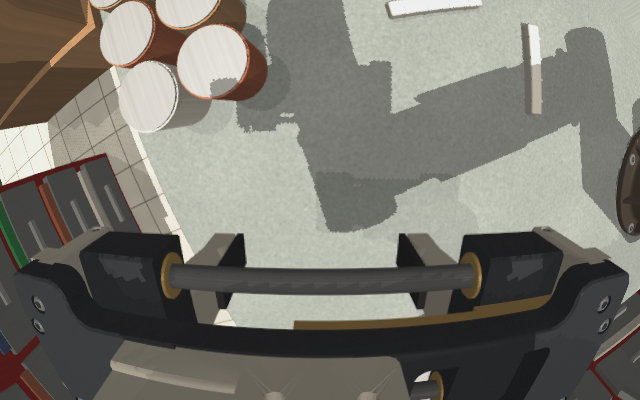

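Scene view: the brown sticks are at (361,218), (381,236), (402,251) and (346,264). The white look-alikes are at (441,224) and (451,263), and a blue one is at (411,297). The tin is at (319,244) and the display at (296,200). The can is at (267,243), the jar at (288,267) and the carton at (262,142). Only the four brown bars fit the description. The side view agrees with this, and the wrist view shows only a white bar.

```bash
cat > h.py <<'E'
import numpy as np, cv2
from scipy.spatial.transform import Rotation as Ro
from plant import telemetry, snapshot, nets
def pose():
    o=telemetry.get_obs(); return Ro.from_euler('xyz',o["orientation"],degrees=True).as_matrix(), o["tool_pos"]
def snap(n):
    p=pose(); s=snapshot(n); s["_p"]=p; return s
def rays(s,uv):
    uv=np.atleast_2d(np.array(uv,float)); 
    x=(uv-[s["cx"],s["cy"]])/[s["fx"],s["fy"]]
    if "rvec" in s:
        R=cv2.Rodrigues(s["rvec"])[0]; d=np.c_[x,np.ones(len(x))]@R; return -R.T@s["tvec"], d/np.linalg.norm(d,axis=1)[:,None]
    r=np.linalg.norm(x,axis=1)+1e-9; d=np.c_[x*(np.sin(r)/r)[:,None],np.cos(r)]
    R,t=s["_p"]; M=s["mount"]; return R@M[:3,3]+t, d@(R@M[:3,:3]).T
def on_z(s,uv,z):
    c,d=rays(s,uv); return c+d*((z-c[2])/d[:,2])[:,None]
def tri(s1,a,s2,b):
    c1,d1=rays(s1,a);c2,d2=rays(s2,b);d1=d1[0];d2=d2[0]
    k=np.linalg.lstsq(np.c_[d1,-d2],c2-c1,rcond=None)[0]
    p,q=c1+k[0]*d1,c2+k[1]*d2; return (p+q)/2,np.linalg.norm(p-q)
def brown(s,region):
    px=s["frame"][region].astype(float).mean(0); return px
def sticks(s,z=0.012):
    out=[]
    for m in nets.masks_of(s,"stick1"):
        c=brown(s,m["region"]); v,u=np.nonzero(m["region"])
        P=on_z(s,np.c_[u,v],z)[:,:2]; (cx,cy),(w,h),a=cv2.minAreaRect(P.astype(np.float32)*1000)
        if w<h: w,h,a=h,w,a+90
        e=np.array([cx,cy])
        out.append((m["confidence"],np.round(m["uv"]),np.round(c),np.round(e),round(w),round(h),round((a+90)%180-90,1)))
    return out
E
python3 - <<'E'
from h import *
a=snap("scene");b=snap("side")
for s in(a,b):
    for o in sticks(s): print(*o)
for q in("tin","pedestal","post","big_can","treat_jar","carton","cup1","cup2","cup3","cup4","cup5"):
    A=nets.landmark_of(a,q);B=nets.landmark_of(b,q)
    if q.startswith("cup"): print(q,[(np.round(on_z(a,m["uv"],.033)[0],3),round(m["confidence"],2)) for m in A],[np.round(on_z(b,m["uv"],.033)[0],3) for m in B]); continue
    if A and B: print(q,A[0]["confidence"],B[0]["confidence"],tri(a,A[0]["uv"],b,B[0]["uv"]))
    else: print(q,A,B)
E
```

```text
0.87 [346. 265.] [90. 65. 46.] [621. 186.] 138 35 -3.0
0.8 [382. 237.] [84. 57. 38.] [461. 195.] 132 29 -10.9
0.7 [403. 252.] [94. 63. 41.] [461. 282.] 137 24 15.4
0.62 [441. 225.] [129. 128. 117.] [280. 302.] 135 31 -16.5
0.55 [294. 198.] [42. 41. 39.] [ 525. -148.] 312 240 44.2
0.54 [451. 265.] [146. 147. 137.] [396. 420.] 133 35 84.2
0.51 [360. 219.] [84. 57. 38.] [448.  96.] 138 31 -3.5
0.49 [411. 298.] [ 45.  78. 144.] [577. 404.] 139 21 28.1
0.93 [283. 215.] [79. 54. 41.] [448.  91.] 129 46 -5.3
0.82 [315. 156.] [ 41.  59. 111.] [577. 399.] 142 45 30.3
0.73 [292. 196.] [82. 58. 46.] [458. 188.] 127 55 -8.6
0.68 [336. 194.] [92. 65. 50.] [627. 181.] 121 46 -1.6
0.68 [224. 183.] [130. 124. 117.] [278. 298.] 134 48 -17.3
0.67 [262. 162.] [164. 161. 152.] [394. 419.] 158 27 86.2
0.53 [284. 182.] [81. 58. 46.] [460. 282.] 135 59 13.4
tin [{'uv': [318.7, 251.6], 'confidence': 0.84}, {'uv': [403.0, 247.7], 'confidence': 0.31}] []
pedestal [] [{'uv': [336.2, 224.4], 'confidence': 0.87}, {'uv': [358.4, 212.9], 'confidence': 0.39}]
post 0.82 0.92 (array([ 0.51689081, -0.03502528,  0.1719
[... 1681 characters left out ...]
0.033]), 0.63), (array([ 0.59 , -0.207,  0.033]), 0.59), (array([ 0.613, -0.051,  0.033]), 0.58)] [array([ 0.589, -0.196,  0.033]), array([ 0.51 , -0.174,  0.033]), array([0.462, 0.239, 0.033]), array([ 0.646, -0.129,  0.033]), array([ 0.601, -0.057,  0.033]), array([ 0.472, -0.113,  0.033])]
cup5 [(array([ 0.517, -0.188,  0.033]), 0.84), (array([ 0.477, -0.108,  0.033]), 0.81), (array([ 0.635, -0.136,  0.033]), 0.63), (array([ 0.59 , -0.207,  0.033]), 0.59), (array([ 0.613, -0.051,  0.033]), 0.58)] [array([ 0.589, -0.196,  0.033]), array([ 0.51 , -0.174,  0.033]), array([0.462, 0.239, 0.033]), array([ 0.646, -0.129,  0.033]), array([ 0.601, -0.057,  0.033]), array([ 0.472, -0.113,  0.033])]
```

```bash
cat >> h.py <<'E'
def go(x,y,z,yaw=None,n=None):
    "shift to TCP x,y,z in tool units (at the present yaw), then spin"
    R,t=pose(); d=R.T@(np.array([x,y,z])-t)/.2; k=n or int(np.ceil(np.linalg.norm(d)*.2/.038))
    w=Ro.from_matrix(R).as_euler('xyz',degrees=True)[2]
    s="" if yaw is None else f" spin total {((w-yaw+90)%180-90)/90:.4f}"
    print("at",np.round(t,4),"yaw",round(w,2),"total",np.round(d,4),"rows",k,"each",np.round(d/k,4),s)
E
python3 -m creep '[[[0.137,0.139,0,0,1],[0.137,0.139,0,0,1],[0.137,0.139,0,0,1],[0.137,0.139,0,0,1],[0.137,0.139,0,0,1],[0.137,0.139,0,0,1],[0.137,0.139,0,0,1],[0.137,0.139,0,0,1]]]'
python3 -m creep '[[[0.137,0.139,0,0,1],[0.137,0.139,0,0,1],[0.137,0.139,0,0,1],[0.137,0.139,0,0,1],[0.137,0.139,0,0,1],[0.137,0.139,0,0,1],[0,0,0,0.075,1],[0,0,0,0.075,1]]]'
python3 -m creep '[[[0,0,0,0.075,1],[0,0,0,0.075,1],[0,0,0,0.075,1],[0,0,0,0.075,1],[0,0,0,0.06,1],[0,0,0,0,1]]]'
python3 - <<'E'
from h import *
s=snap("wrist"); cv2.imwrite("pics/w1.png",s["frame"][:,:,::-1])
for o in sticks(s): print(*o)
for q in("pedestal","post","tin"): print(q,[(np.round(on_z(s,m["uv"],dict(pedestal=.12,post=.165,tin=0)[q])[0],4),round(m["confidence"],2),m["uv"]) for m in nets.landmark_of(s,q)])
print("cup",[(np.round(on_z(s,m["uv"],.033)[0],3),round(m["confidence"],2)) for m in nets.landmark_of(s,"cup1")])
print(telemetry.get_obs()["joint_pos"],telemetry.get_obs()["clock"])
E
```

```text
clock: 2.12
tool_pos: [0.3659, 0.3434, 0.405]
orientation: [-180.0, -0.0, -20.8]
force: [0.8, 0.8, -1.1]
opening: 0.0877
gripper_force: 0.0
clock: 2.78
tool_pos: [0.4607, 0.1287, 0.4048]
orientation: [-180.0, -0.0, -34.8]
force: [-0.2, 1.3, 0.4]
opening: 0.0877
gripper_force: 0.0
clock: 3.28
tool_pos: [0.46, 0.1309, 0.4048]
orientation: [-180.0, 0.0, -66.9]
force: [-0.2, 0.1, -0.9]
opening: 0.0877
gripper_force: 0.0
0.94 [371. 309.] [207. 206. 200.] [306. 290.] 76 26 -17.0
0.9 [193. 158.] [116.  80.  57.] [622. 182.] 136 28 -4.2
0.84 [265. 263.] [76. 52. 37.] [466. 272.] 84 18 20.2
0.78 [300. 211.] [96. 65. 45.] [459. 191.] 131 25 -12.0
pedestal []
post []
tin [(array([0.6407, 0.0804, 0.    ]), 0.86, [205.9, 81.0])]
cup []
[ 3.95390303e+01  1.69819199e+00 -2.32408906e+01 -4.26513855e-04
 -6.50544582e+01 -1.61205782e+01] 3.5833
```

View pics/w1.png

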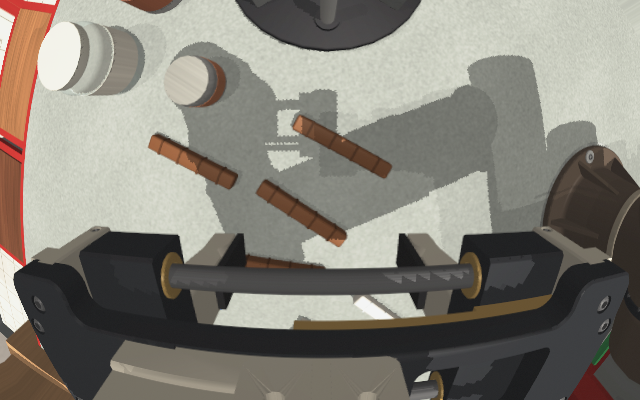

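The wrist view shows brown sticks at (193,160), (300,212), (342,147) and (285,262), the tin at (195,80), and the tray edge with the post foot at the top (325,20). I'll move closer to the display to measure it.

```bash
python3 -m creep '[[[0.16,-0.03,0,0,1],[0.16,-0.03,0,0,1],[0.15,-0.03,0,0,1],[0,0,0,0,1]]]'
python3 - <<'E'
from h import *
s=snap("wrist"); cv2.imwrite("pics/w2.png",s["frame"][:,:,::-1])
for o in sticks(s): print(*o)
for q in("pedestal","post","tin"): print(q,[(np.round(on_z(s,m["uv"],dict(pedestal=.12,post=.165,tin=0)[q])[0],4),round(m["confidence"],2),m["uv"]) for m in nets.landmark_of(s,q)])
print("cup",[(np.round(on_z(s,m["uv"],.033)[0],3),m["uv"],round(m["confidence"],2)) for m in nets.landmark_of(s,"cup1")])
E
```

```text
clock: 3.92
tool_pos: [0.5157, 0.0492, 0.4044]
orientation: [180.0, -0.1, -66.7]
force: [0.5, 0.6, -0.3]
opening: 0.0875
gripper_force: 0.0
0.94 [292. 262.] [128.  86.  60.] [459. 191.] 134 29 -11.8
0.88 [271. 318.] [117.  77.  53.] [478. 284.] 94 35 14.0
0.87 [198. 222.] [108.  73.  50.] [622. 181.] 131 28 -3.6
0.56 [352. 219.] [100.  69.  50.] [447.  93.] 134 27 -5.2
pedestal [(array([ 0.556 , -0.1199,  0.12  ]), 0.61, [355.2, 2.8])]
post [(array([ 0.522 , -0.0395,  0.165 ]), 0.59, [361.8, 98.3])]
tin [(array([0.6426, 0.0815, 0.    ]), 0.65, [220.6, 154.9])]
cup [(array([ 0.61 , -0.048,  0.033]), [277.5, 65.3], 0.97), (array([ 0.474, -0.105,  0.033]), [407.1, 69.4], 0.92), (array([ 0.507, -0.184,  0.033]), [406.3, 0.6], 0.79)]
```

View pics/w2.png

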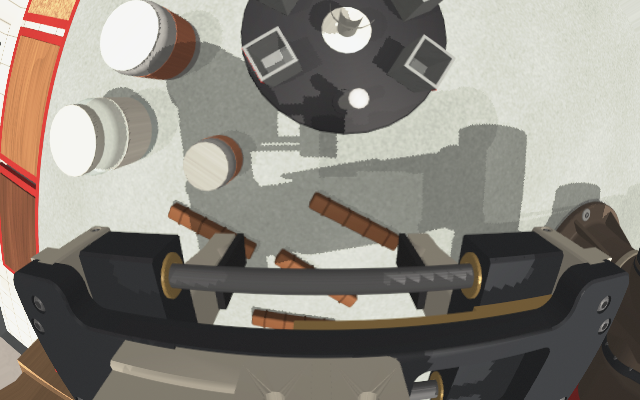

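Post top is at (358,98), the pedestal's white top at (346,30), cup5 rim at (270,54) and cup1 rim at (428,62).

```bash
cat > fit.py <<'E'
from h import *
from scipy.optimize import least_squares
def fit(C,P,cups):
    def res(p):
        c=p[:2]; r=[]
        if P is not None: r+=list(c+.085*np.array([np.cos(p[2]),np.sin(p[2])])-P)
        if C is not None: r+=list(c-C)
        for q in cups:
            k=[c+.085*np.array([np.cos(p[2]+i*np.pi/3),np.sin(p[2]+i*np.pi/3)])-q for i in range(1,6)]
            r+=list(min(k,key=np.linalg.norm))
        return r
    f=least_squares(res,[.554,-.118,np.radians(113)]); return f.x,np.round(np.array(f.fun)*1000,1)
E
python3 - <<'E'
from fit import *
s=snap("wrist")
C=on_z(s,[346,30],.12)[0];P=on_z(s,[358,98],.165)[0];q=on_z(s,[[270.5,54.5],[428,62]],.105)
print(C,P,q); x,r=fit(C[:2],P[:2],q[:,:2]); print(x[:2],np.degrees(x[2]),r)
a=snap("scene");b=snap("side")
A=nets.landmark_of(a,"pedestal");B=nets.landmark_of(b,"pedestal");print(A,[on_z(b,m["uv"],.12) for m in B])
for z in(.033,):
  for t,n in((a,"a"),(b,"b")):
    q=[on_z(t,m["uv"],z)[0][:2] for m in nets.landmark_of(t,"cup1") ]
    q=[k for k in q if .07<np.hypot(*(k-x[:2]))<.1]
    X,R=fit(None,None,q); print(n,len(q),X[:2],np.degrees(X[2]),R)
go(.463,.094,.25,-5)
E
```

```text
[ 0.55124447 -0.08926576  0.12      ] [ 0.5224213  -0.03498105  0.165     ] [[ 0.60468226 -0.04595161  0.105     ]
 [ 0.47151074 -0.10028992  0.105     ]]
[ 0.55430117 -0.10664494] 113.33785650309112 [ -1.8   6.4   3.1 -17.4   0.4   7.5  -1.6   3.5]
[{'uv': [291.0, 184.2], 'confidence': 0.56}] [array([[ 0.5556799 , -0.11771435,  0.12      ]]), array([[ 0.60820215, -0.07213159,  0.12      ]])]
a 4 [ 0.56000352 -0.12374791] 111.99323118202618 [-6.4 -0.1 -5.9 -6.9  7.6  1.   4.8  6. ]
b 5 [ 0.55561065 -0.11584377] 114.15057705133557 [-7.2  5.5  3.8  5.2  3.5 -3.2 -8.1 -5.6  8.  -1.9]
at [0.5137 0.0521 0.4048] yaw -66.65 total [-0.2926  0.1499  0.7738] rows 5 each [-0.0585  0.03    0.1548]  spin total -0.6850
```

```bash
python3 -m creep '[[[-0.0585,0.03,0.15,0,1],[-0.0585,0.03,0.15,0,1],[-0.0585,0.03,0.15,0,1],[-0.0585,0.03,0.15,0,1],[-0.0585,0.03,0.15,0,1],[0,0,0,-0.076,1],[0,0,0,-0.076,1],[0,0,0,-0.076,1]]]'
python3 -m creep '[[[0,0,0,-0.076,1],[0,0,0,-0.076,1],[0,0,0,-0.076,1],[0,0,0,-0.076,1],[0,0,0,-0.076,1],[0,0,0,-0.076,1],[0,0,0,0,1],[0,0,0,0,1]]]'
python3 - <<'E'
from h import *
s=snap("wrist"); cv2.imwrite("pics/w3.png",s["frame"][:,:,::-1])
for o in sticks(s): print(*o)
go(.4625,.0928,.182,-4.5)
E
```

```text
clock: 5.23
tool_pos: [0.4629, 0.094, 0.2541]
orientation: [179.9, 0.0, -45.8]
force: [0.9, -0.7, 0.7]
opening: 0.0877
gripper_force: 0.0
clock: 5.9
tool_pos: [0.4632, 0.0938, 0.2547]
orientation: [-180.0, -0.0, -5.3]
force: [-0.3, -0.2, 0.6]
opening: 0.0875
gripper_force: 0.0
0.95 [200. 193.] [105.  71.  50.] [478. 188.] 98 27 -13.2
0.9 [327. 204.] [124.  86.  62.] [446.  92.] 135 22 -5.3
0.82 [188.  51.] [150. 100.  69.] [599. 184.] 87 29 -4.4
0.77 [104. 202.] [112.  76.  53.] [489. 287.] 75 38 12.9
0.77 [ 23. 136.] [ 56.  95. 167.] [578. 403.] 141 43 27.6
0.66 [547. 102.] [84. 83. 82.] [ 535. -142.] 288 286 -1.4
at [0.4631 0.0937 0.2547] yaw -5.33 total [-0.0027  0.005   0.3636] rows 2 each [-0.0014  0.0025  0.1818]  spin total -0.0093
```

```bash
python3 -m creep '[[[-0.01,0.012,0.13,0,1],[0,0,0.13,0,1],[0,0,0.1,0,1],[0,0,0,0,0],[0,0,0,0,0],[0,0,0,0,0],[0,0,0,0,0],[0,0,0,0,0]]]'
python3 -m creep '[[[0,0,0,0,0],[0,0,0,0,0],[0,0,-0.15,0,0],[0,0,-0.15,0,0],[0,0,-0.15,0,0],[0,0,-0.15,0,0],[0,0,-0.15,0,0],[0,0,0,0,0]]]'
python3 - <<'E'
from h import *
s=snap("wrist"); cv2.imwrite("pics/w4.png",s["frame"][:,:,::-1])
b=snap("side"); cv2.imwrite("pics/s4.png",cv2.resize(b["frame"][100:300,220:420,::-1],(600,600)))
E
```

```text
clock: 6.67
tool_pos: [0.4613, 0.0917, 0.1838]
orientation: [-179.9, -0.1, -5.1]
force: [-0.2, 0.3, 0.8]
opening: 0.06
gripper_force: 0.0
clock: 7.33
tool_pos: [0.4623, 0.0921, 0.3388]
orientation: [-179.7, -0.5, -5.1]
force: [0.0, 1.1, -0.8]
opening: 0.0067
gripper_force: 0.0
```

View pics/s4.png

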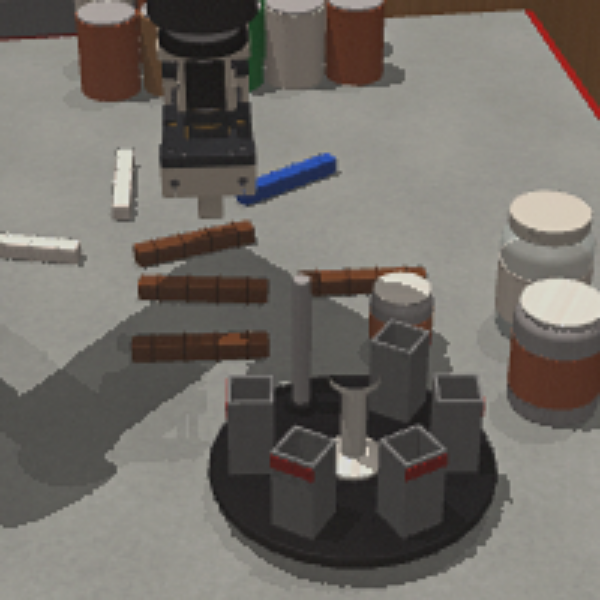

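The crop shows the stick still lying there; I lifted before the fingers had closed. I'll redo it, allowing more time for the close.

```bash
python3 -m creep '[[[0,0,0,0,0.5],[0,0,0,0,0.5],[0,0,0,0,0.5],[0,0,0,0,0.5],[0,0,0,0,0.5],[0,0,0,0,0.5],[0,0,0.1,0,0.5],[0,0,0,0,0.5]]]'
python3 - <<'E'
from h import *
s=snap("wrist")
for o in sticks(s): print(*o)
go(.461,.091,.182,-4.5)
E
```

```text
clock: 8.1
tool_pos: [0.46, 0.0911, 0.3102]
orientation: [179.9, 0.2, -5.2]
force: [-1.8, -0.8, -1.7]
opening: 0.0429
gripper_force: 0.0
0.97 [137. 194.] [121.  80.  55.] [476. 283.] 102 35 15.6
0.95 [207.  48.] [151. 101.  70.] [606. 183.] 101 26 -4.5
0.88 [218. 184.] [106.  72.  50.] [473. 189.] 106 26 -11.6
at [0.4607 0.0913 0.3123] yaw -5.12 total [2.500e-03 6.000e-04 6.516e-01] rows 4 each [6.000e-04 1.000e-04 1.629e-01]  spin total -0.0069
```

```bash
python3 -m creep '[[[0,0,0.163,0,0.5],[0,0,0.163,0,0.5],[0,0,0.163,0,0.5],[0,0,0.163,0,0.5],[0,0,0,0,0],[0,0,0,0,0],[0,0,0,0,0],[0,0,0,0,0]]]'
python3 -m creep '[[[0,0,0,0,0],[0,0,0,0,0],[0,0,0,0,0],[0,0,0,0,0]]]'
python3 -m creep '[[[0,0,-0.15,0,0],[0,0,-0.15,0,0],[0,0,-0.15,0,0],[0,0,-0.15,0,0],[0,0,-0.15,0,0],[0,0,-0.15,0,0],[0,0,0,0,0],[0,0,0,0,0]]]'
python3 - <<'E'
from h import *
s=snap("wrist"); 
b=snap("side"); cv2.imwrite("pics/s5.png",np.vstack([cv2.resize(b["frame"][80:240,220:420,::-1],(500,400)), cv2.resize(s["frame"][150:350,200:450,::-1],(500,200))]))
go(.5225,-.037,.36,-67)
E
```

```text
clock: 8.87
tool_pos: [0.4612, 0.0917, 0.183]
orientation: [-180.0, -0.0, -5.1]
force: [-0.4, -0.1, -0.2]
opening: 0.0222
gripper_force: 0.2
clock: 9.2
tool_pos: [0.4611, 0.0916, 0.183]
orientation: [-180.0, -0.1, -5.1]
force: [-1.7, -0.5, 6.3]
opening: 0.0198
gripper_force: 30.0
clock: 9.87
tool_pos: [0.461, 0.0915, 0.364]
orientation: [-179.8, -0.2, -5.1]
force: [0.2, -0.1, -1.3]
opening: 0.0198
gripper_force: 30.0
at [0.4604 0.0912 0.3616] yaw -5.14 total [0.367  0.6106 0.0079] rows 4 each [0.0917 0.1527 0.002 ]  spin total 0.6873
```

View pics/s5.png

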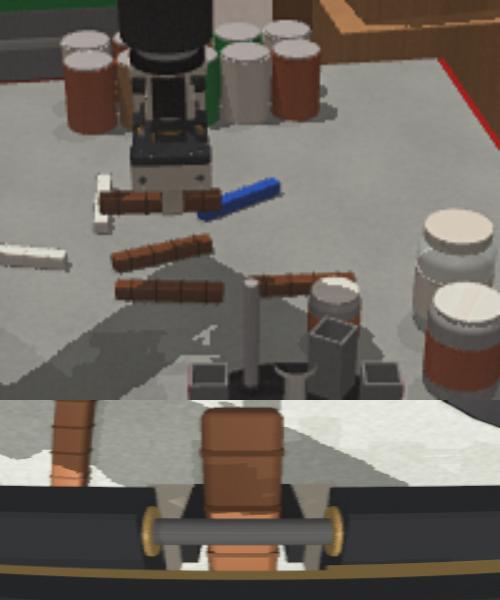

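Stick 1 is held level, with the long half towards the robot. Next I spin and line up at the post.

```bash
python3 -m creep '[[[0,0,0,0.076,0],[0,0,0,0.076,0],[0,0,0,0.076,0],[0,0,0,0.076,0],[0,0,0,0.076,0],[0,0,0,0.076,0],[0,0,0,0.076,0],[0,0,0,0.076,0]]]'
python3 -m creep '[[[0,0,0,0.076,0],[0.15,-0.03,0,0,0],[0.15,-0.03,0,0,0],[0,0,0,0,0],[0,0,0,0,0]]]'
python3 - <<'E'
from h import *
s=snap("wrist"); cv2.imwrite("pics/w6.png",cv2.resize(s["frame"][:300,150:550,::-1],(800,600)))
print("post",[(np.round(on_z(s,m["uv"],.165)[0],4),round(m["confidence"],2),m["uv"]) for m in nets.landmark_of(s,"post")])
print("ped",[(np.round(on_z(s,m["uv"],.12)[0],4),round(m["confidence"],2),m["uv"]) for m in nets.landmark_of(s,"pedestal")])
go(.5088,-.0048,.36,-67)
E
```

```text
clock: 10.63
tool_pos: [0.4605, 0.0913, 0.3605]
orientation: [179.8, 0.0, -60.2]
force: [0.0, 1.4, -1.3]
opening: 0.0199
gripper_force: 30.0
clock: 11.05
tool_pos: [0.4958, 0.04, 0.3603]
orientation: [179.8, 0.0, -66.8]
force: [0.2, -0.1, -1.6]
opening: 0.0195
gripper_force: 30.0
post [(array([ 0.5222, -0.0398,  0.165 ]), 0.86, [331.5, 94.7])]
ped [(array([0.4748, 0.0855, 0.12  ]), 0.28, [320.9, 269.2])]
at [0.4952 0.0413 0.3613] yaw -66.69 total [0.2386 0.0288 0.0066] rows 2 each [0.1193 0.0144 0.0033]  spin total 0.0034
```

View pics/w6.png

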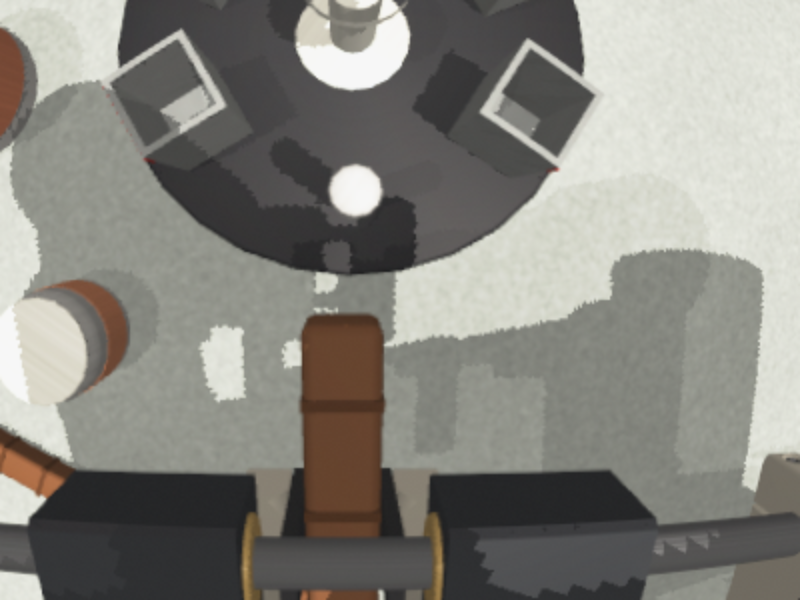

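Post top is at full-frame (327.5,95). The rims are at (233,46.5) for cup5 and (421,51.5) for cup1, and the held stick is straight along tool x.

```bash
python3 - <<'E'
from fit import *
s=snap("wrist")
P=on_z(s,[327.5,95],.165)[0][:2];q=on_z(s,[[233,46.5],[421,51.5]],.105)[:,:2]
x,r=fit(None,P,q); print(P,q,x[:2],np.degrees(x[2]),r)
u=np.array([np.cos(x[2]),np.sin(x[2])]); t=P+u*.035
go(t[0],t[1],.352,np.degrees(x[2])-180)
E
```

```text
[ 0.52421923 -0.03730565] [[ 0.60685587 -0.0490791 ]
 [ 0.47220527 -0.1038087 ]] [ 0.55569496 -0.11592187] 112.04413437446132 [-0.4  0.2  1.1  0.2 -0.7 -0.3]
at [0.4952 0.0415 0.3616] yaw -66.66 total [0.2443 0.019  0.0481] rows 2 each [0.1222 0.0095 0.0241]  spin total 0.0144
```

```bash
python3 -m creep '[[[0.08,0.006,0.016,0.014,0],[0.08,0.006,0.016,0,0],[0.084,0.007,0.016,0,0],[0,0,0,0,0],[0,0,0.025,0,0],[0,0,0.025,0,0],[0,0,0.025,0,0],[0,0,0,0,0]]]'
python3 -m creep '[[[0,0,0.025,0,0],[0,0,0.025,0,0],[0,0,0,0,0]]]'
python3 - <<'E'
from h import *
s=snap("wrist"); b=snap("side"); cv2.imwrite("pics/s7.png",np.hstack([cv2.resize(b["frame"][100:300,240:440,::-1],(400,400)), cv2.resize(s["frame"][100:300,220:420,::-1],(400,400))]))
E
```

```text
clock: 11.92
tool_pos: [0.511, -0.004, 0.338]
orientation: [-179.9, 0.0, -67.9]
force: [-0.3, 2.9, 4.5]
opening: 0.0196
gripper_force: 30.0
clock: 12.17
tool_pos: [0.5112, -0.004, 0.3283]
orientation: [-179.8, -0.0, -67.8]
force: [-0.4, 2.5, 5.3]
opening: 0.0199
gripper_force: 30.0
```

View pics/s7.png

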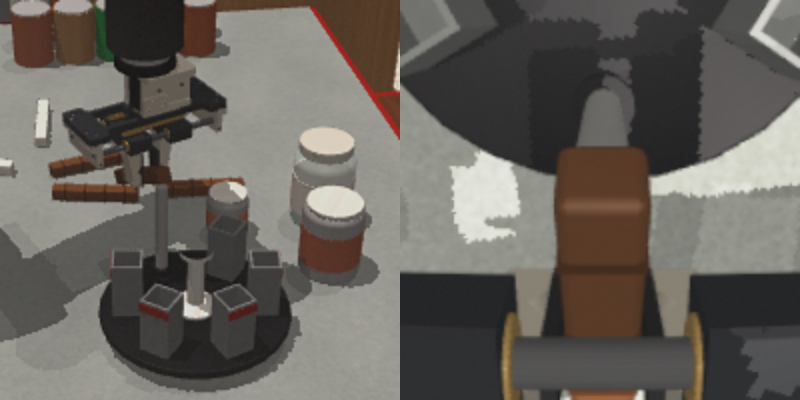

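The stick pivots on the post top with only 5 N. I'll keep lowering, then push inward.

```bash
python3 -m creep '[[[0,0,0.026,0,0],[0,0,0.026,0,0],[0,0,0.026,0,0],[0,0,0.027,0,0],[0,0,0,0,0]]]'
python3 -m creep '[[[0.017,0,0,0,0],[0.017,0,0,0,0],[0.017,0,0,0,0],[0.017,0,0,0,0],[0.017,0,0,0,0],[0,0,0,0,0]]]'
python3 - <<'E'
from h import *
s=snap("wrist"); b=snap("side"); c=snap("scene"); cv2.imwrite("pics/s8.png",np.hstack([cv2.resize(b["frame"][100:300,240:440,::-1],(400,400)),cv2.resize(c["frame"][130:280,220:370,::-1],(400,400))]))
E
```

```text
clock: 12.68
tool_pos: [0.5106, -0.0038, 0.3064]
orientation: [-179.9, 0.1, -67.9]
force: [-2.2, 8.6, 0.2]
opening: 0.0201
gripper_force: 30.0
clock: 13.18
tool_pos: [0.5158, -0.0179, 0.3054]
orientation: [180.0, 0.3, -67.9]
force: [-8.7, 21.4, 1.7]
opening: 0.0197
gripper_force: 30.0
```

View pics/s8.png

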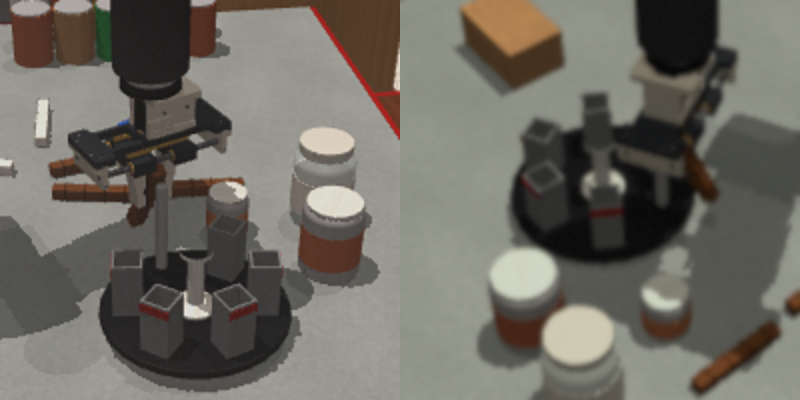

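The scene crop shows the stick leaning about 20° with its bottom outward, at (698,165) in the crop. I'll back off, measure the lean and look closer.

```bash
python3 -m creep '[[[-0.1,0,0,0,0],[-0.1,0,-0.1,0,0],[-0.1,0,-0.1,0,0],[0,0,0,0,0]]]'
python3 - <<'E'
from h import *
s=snap("wrist"); b=snap("side"); c=snap("scene"); cv2.imwrite("pics/s9.png",np.hstack([cv2.resize(b["frame"][110:230,260:360,::-1],(330,400)),cv2.resize(c["frame"][130:280,270:370,::-1],(270,400)), cv2.resize(s["frame"][200:300,280:360,::-1],(200,400))]))
E
```

```text
clock: 13.67
tool_pos: [0.4945, 0.0373, 0.35]
orientation: [-179.7, -0.0, -67.8]
force: [0.8, 0.1, -0.1]
opening: 0.0197
gripper_force: 30.0
```

View pics/s9.png

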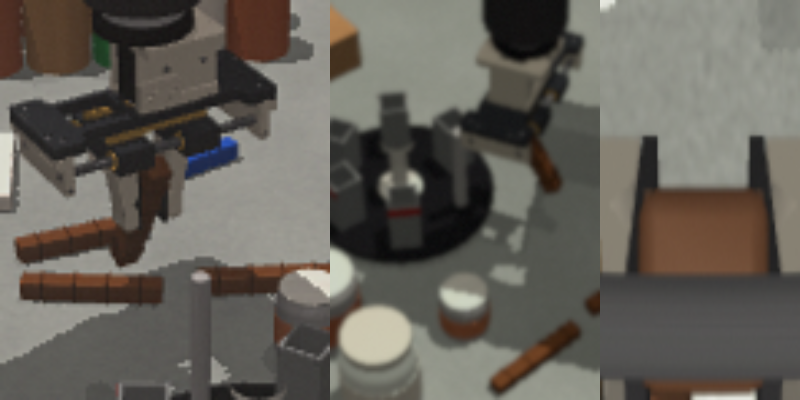

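```bash
python3 - <<'E'
from h import *
b=snap("side"); c=snap("scene")
p,e=tri(c,[351,199],b,[298,188]); R,t=pose(); g=t+[0,0,-.172]; print(p,e,"rel grip in tool",R.T@(p-g)*1000)
E
```

```text
[0.47934657 0.06934691 0.11385756] 0.0016814381708826925 rel grip in tool [-37.97669716   0.61186144  59.97626275]
```

```bash
python3 - <<'E'
from h import *
s=snap("wrist"); M=np.linalg.inv(s["mount"])
def px(p):
    q=M[:3,:3]@p+M[:3,3]; r=np.arctan2(np.hypot(q[0],q[1]),q[2]); k=np.hypot(q[0],q[1]); return s["cy"]+s["fy"]*r*q[1]/k, s["cx"]+s["fx"]*r*q[0]/k
for ph in(0,50,60,70,80):
  for A in(50,60):
    f=np.radians(ph);d=np.array([np.cos(f),0,-np.sin(f)]);n=np.array([-np.sin(f),0,-np.cos(f)]);y=np.array([0,.01,0])
    c=[np.array([0,0,.172])+d*A/1000+n*k*.01 for k in(1,-1)]
    print(ph,A,"upper corner v",[round(px(k)[0],1) for k in c],"width px",[round(px(k+y)[1]-px(k-y)[1],1) for k in c],"tip",np.round(-d*(130-A)-np.array([0,0,0]),0))
g=s["frame"].astype(int); 
for v in range(225,300,3): print(v,g[v,322],end=' ')
print()
for v in (250,262):
    r=g[v]; w=[u for u in range(280,365) if r[u,0]>r[u,2]*1.4 and r[u,0]>50]; print(v,w[0],w[-1])
E
```

```text
0 50 upper corner v [np.float64(164.3), np.float64(157.6)] width px [np.float64(42.8), np.float64(37.7)] tip [-80.  -0.   0.]
0 60 upper corner v [np.float64(143.0), np.float64(138.8)] width px [np.float64(43.3), np.float64(38.1)] tip [-70.  -0.   0.]
50 50 upper corner v [np.float64(246.4), np.float64(198.7)] width px [np.float64(51.9), np.float64(49.1)] tip [-51.  -0.  61.]
50 60 upper corner v [np.float64(239.4), np.float64(188.1)] width px [np.float64(56.4), np.float64(52.9)] tip [-45.  -0.  54.]
60 50 upper corner v [np.float64(269.4), np.float64(218.3)] width px [np.float64(51.9), np.float64(50.8)] tip [-40.  -0.  69.]
60 60 upper corner v [np.float64(269.3), np.float64(213.6)] width px [np.float64(56.6), np.float64(55.2)] tip [-35.  -0.  61.]
70 50 upper corner v [np.float64(290.9), np.float64(240.4)] width px [np.float64(51.1), np.float64(51.8)] tip [-27.  -0.  75.]
70 60 upper corner v [np.float64(297.4), np.float64(242.6)] width px [np.float64(55.6), np.float64(56.5)] tip [-24.  -0.  66.]
80 50 upper corner v [np.float64(309.6), np.float64(263.4)] width px [np.float64(49.5), np.float64(52.0)] tip [-14.  -0.  79.]
80 60 upper corner v [np.float64(321.6), np.float64(272.4)] width px [np.float64(53.5), np.float64(56.6)] tip [-12.  -0.  69.]
225 [151 153 144] 228 [147 148 140] 231 [146 148 139] 234 [149 152 143] 237 [149 151 143] 240 [144 147 138] 243 [146 149 140] 246 [130 128 118] 249 [86 56 40] 252 [98 65 45] 255 [110  75  54] 258 [111  76  54] 261 [112  77  56] 264 [115  80  58] 267 [117  81  60] 270 [63 62 61] 273 [70 69 69] 276 [79 79 78] 279 [83 81 81] 282 [85 84 84] 285 [84 84 82] 288 [84 84 83] 291 [80 80 78] 294 [77 71 69] 297 [97 70 54] 
250 297 345
262 295 364
```

Width and row fit give φ≈73° with no slip. A 17° lean is good enough for the cup walls to right the stick. Cup3 is already in line with this yaw.

```bash
python3 -m creep '[[[0,0,-0.15,0,0],[0,0,-0.15,0,0],[0,0,-0.15,0,0],[0,0,0,0,0]]]'
python3 - <<'E'
from h import *
go(.5946,-.2118,.365,-67.96,8)
E
```

```text
clock: 14.3
tool_pos: [0.4961, 0.0341, 0.4419]
orientation: [-179.6, -0.1, -68.0]
force: [0.7, 0.6, -0.5]
opening: 0.0199
gripper_force: 30.0
at [0.4961 0.0341 0.4419] yaw -67.96 total [1.3239 0.0079 0.3869] rows 8 each [0.1655 0.001  0.0484]  spin total 0.0000
```

```bash
python3 -m creep '[[[0.1655,0.001,0,0,0],[0.1655,0.001,0,0,0],[0.1655,0.001,0,0,0],[0.1655,0.001,0,0,0],[0.1655,0.001,0,0,0],[0.1655,0.001,0,0,0],[0.1655,0.001,0,0,0],[0.1655,0.001,0,0,0]]]'
python3 -m creep '[[[0,0,0.12,0,0],[0,0,0.12,0,0],[0,0,0.12,0,0],[0,0,0,0,0]]]'
python3 - <<'E'
from h import *
go(.5946,-.2118,.3265)
b=snap("side"); c=snap("scene"); cv2.imwrite("pics/s10.png",np.hstack([cv2.resize(b["frame"][160:280,280:400,::-1],(400,400)),cv2.resize(c["frame"][130:230,240:340,::-1],(400,400))]))
E
```

```text
clock: 14.97
tool_pos: [0.5929, -0.2139, 0.4353]
orientation: [179.9, 0.0, -68.0]
force: [0.5, 0.2, -0.8]
opening: 0.02
gripper_force: 30.0
clock: 15.3
tool_pos: [0.5909, -0.2122, 0.3581]
orientation: [179.5, 0.3, -68.1]
force: [-0.8, 0.2, -1.7]
opening: 0.0199
gripper_force: 30.0
at [ 0.5909 -0.2122  0.3581] yaw -68.1 total [ 0.0062 -0.0194  0.1576] rows 1 each [ 0.0062 -0.0194  0.1576]
```

View pics/s10.png

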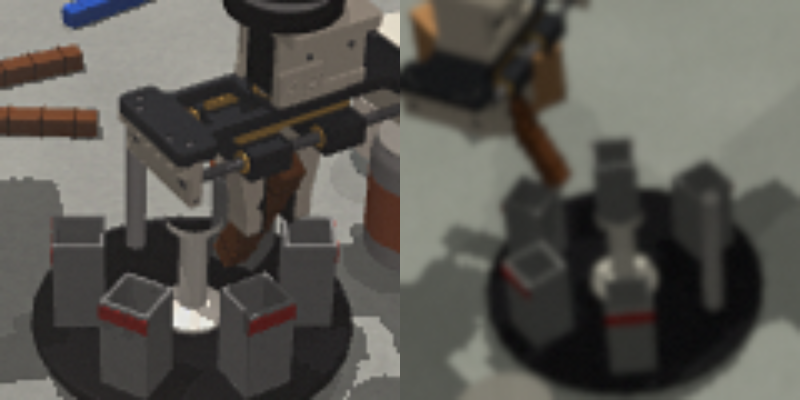

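```bash
python3 - <<'E'
from h import *
b=snap("side"); c=snap("scene")
p,e=tri(c,[278.7,175.7],b,[349,236.5]); R,t=pose(); g=t+[0,0,-.172]; print(p,e,"rel grip tool mm",R.T@(p-g)*1000)
for s in(b,c):
    for P in([.5876,-.1947,.105],[.5876,-.1947,.033]): print(cv2.projectPoints(np.array([P]),s["rvec"],s["tvec"],np.array([[s["fx"],0,s["cx"]],[0,s["fy"],s["cy"]],[0,0,1.]]),None)[0].ravel())
w=snap("wrist")["frame"].astype(int)
print([v for v in range(225,300) if w[v,322,0]>1.4*w[v,322,2]][:1])
E
```

```text
[ 0.57353247 -0.17430389  0.12218276] 0.003122316412856463 rel grip tool mm [-42.28395135   4.17302488  71.83441726]
[357.00015989 247.26447336]
[355.76994765 270.46369151]
[272.49922364 178.28557324]
[274.31566521 192.84268751]
[247]
```

```bash
python3 -m creep '[[[0.032,-0.018,0,0,0],[0,0,0,0,0],[0,0,0.045,0,0],[0,0,0.045,0,0],[0,0,0,0,0]]]'
python3 - <<'E'
from h import *
go(.5876,-.1947,.289)
b=snap("side"); c=snap("scene"); cv2.imwrite("pics/s11.png",np.hstack([cv2.resize(b["frame"][180:280,300:400,::-1],(400,400)),cv2.resize(c["frame"][130:230,240:340,::-1],(400,400))]))
E
```

```text
clock: 15.97
tool_pos: [0.5975, -0.2159, 0.3441]
orientation: [179.8, 0.1, -68.0]
force: [-0.2, 0.1, -1.3]
opening: 0.0201
gripper_force: 30.0
at [ 0.5975 -0.2159  0.3441] yaw -67.97 total [-0.1164  0.0054  0.2756] rows 2 each [-0.0582  0.0027  0.1378]
```

View pics/s11.png

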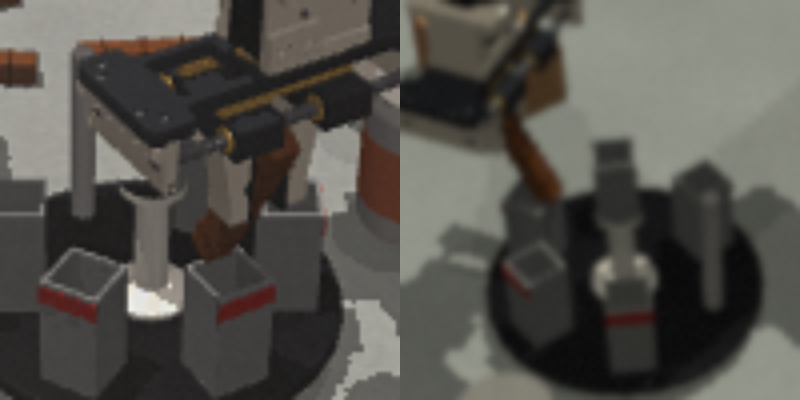

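Tip is still above and behind the rim of cup3 (scene (278,179), side (352,244)), so the lean is larger than I thought. I'll fit the held stick's pose numerically by matching its silhouette in both cameras.

```bash
cat > lean.py <<'E'
from h import *
def K(s): return np.array([[s["fx"],0,s["cx"]],[0,s["fy"],s["cy"]],[0,0,1.]])
def hull(s,P):
    p=cv2.projectPoints(np.asarray(P,float),s["rvec"],s["tvec"],K(s),None)[0].reshape(-1,2)
    m=np.zeros((400,640),np.uint8); cv2.fillConvexPoly(m,cv2.convexHull((p*16).round().astype(np.int32)),1,shift=4); return m>0
def box(R,t,tau,L,x0=0,lo=.016,off=.172):
    f=np.radians(tau); d=np.array([-np.sin(f),0,np.cos(f)]); n=np.array([np.cos(f),0,np.sin(f)])
    c=np.array([x0,0,off])
    return [R@(c+d*a+n*b+np.array([0,e,0]))+t for a in(lo,L) for b in(-.01,.01) for e in(-.01,.01)]
def lean(L0=None):
    R,t=pose(); S=[snapshot("scene"),snapshot("side")]; B=[]
    for s in S:
        g=s["frame"].astype(float); b=(g[:,:,0]>1.3*g[:,:,2])&(g[:,:,0]>35)&(g[:,:,0]>1.15*g[:,:,1])
        roi=hull(s,sum([box(R,t,a,.1) for a in(-25,0,30,60,85)],[])); B.append((b,roi))
    best=[]
    for tau in np.arange(-20,85,2.5):
        for L in ([L0] if L0 else np.arange(.06,.101,.005)):
            sc=0
            for s,(b,roi) in zip(S,B):
                h=hull(s,box(R,t,tau,L)); sc+=(h&b).sum()/((h|(b&roi)).sum()+1)
            best.append((round(sc/2,3),tau,round(float(L),3)))
    best.sort(reverse=True); return best
if __name__=="__main__":
    for k in lean()[:4]: print(k)
E
python3 lean.py
```

```text
(np.float64(0.527), np.float64(37.5), 0.075)
(np.float64(0.524), np.float64(35.0), 0.075)
(np.float64(0.511), np.float64(37.5), 0.07)
(np.float64(0.509), np.float64(35.0), 0.07)
```

```bash
python3 - <<'E'
from fit import *
a=snap("scene");b=snap("side")
for s in(a,b):
    print("post",[(np.round(on_z(s,m["uv"],.165)[0],4),round(m["confidence"],2)) for m in nets.landmark_of(s,"post")])
    q=[on_z(s,m["uv"],.033)[0][:2] for m in nets.landmark_of(s,"cup1")]
    q=[k for k in q if .07<np.hypot(*(k-[.5557,-.1159]))<.1]
    X,R=fit(np.array([.5557,-.1159]),None,q); print(len(q),X[:2],np.degrees(X[2]),R)
E
```

```text
post []
5 [ 0.55902684 -0.11587912] 109.79863568867734 [ 3.3  0.  -3.4  0.9 -2.9 -6.4  2.2  9.9 -5.3 -1.   6.  -3.4]
post [(array([ 0.5212, -0.0278,  0.165 ]), 0.77)]
5 [ 0.55585743 -0.11833565] 115.37753654165176 [  0.2  -2.4   3.3  -5.6 -11.1  -2.1   6.7   7.5   3.8   1.5  -2.9   1.1]
```

```bash
python3 -m creep '[[[0.07,0.004,-0.03,0,0],[0,0,0,0,0],[0,0,0.04,0,0],[0,0,0.04,0,0],[0,0,0.03,0,0],[0,0,0,0,0]]]'
python3 lean.py; python3 -m creep '[[[-0.02,0,0,0,0],[-0.02,0,0,0,0],[-0.02,0,0,0,0],[-0.02,0,0,0,0],[0,0,0,0,0]]]'
python3 lean.py
```

```text
clock: 16.97
tool_pos: [0.6041, -0.2304, 0.3321]
orientation: [-179.8, -0.3, -67.9]
force: [1.8, -6.7, 8.2]
opening: 0.02
gripper_force: 30.0
(np.float64(0.48), np.float64(42.5), 0.075)
(np.float64(0.478), np.float64(42.5), 0.07)
(np.float64(0.477), np.float64(40.0), 0.075)
(np.float64(0.466), np.float64(37.5), 0.075)
clock: 17.48
tool_pos: [0.6, -0.217, 0.3364]
orientation: [-179.5, -0.7, -67.8]
force: [5.4, -13.4, 19.4]
opening: 0.0203
gripper_force: 30.0
(np.float64(0.548), np.float64(30.0), 0.07)
(np.float64(0.541), np.float64(30.0), 0.065)
(np.float64(0.54), np.float64(32.5), 0.07)
(np.float64(0.538), np.float64(32.5), 0.065)
```

```bash
python3 -m creep '[[[0,0,-0.03,0,0],[0,0,0,0,0]]]'; python3 -m creep '[[[-0.02,0,0,0,0],[-0.02,0,0,0,0],[-0.02,0,0,0,0],[0,0,0,0,0]]]'
python3 lean.py; python3 -m creep '[[[-0.02,0,0,0,0],[-0.02,0,0,0,0],[0,0,0,0,0]]]'
python3 lean.py; python3 -c "
from h import *
go(.5876,-.1947,.289)"
```

```text
clock: 17.75
tool_pos: [0.5976, -0.2151, 0.3386]
orientation: [-179.8, -0.2, -67.9]
force: [1.3, -4.4, 12.2]
opening: 0.0196
gripper_force: 30.0
clock: 18.08
tool_pos: [0.5944, -0.2049, 0.3406]
orientation: [-179.7, -0.5, -67.8]
force: [4.4, -10.6, 16.8]
opening: 0.0198
gripper_force: 30.0
(np.float64(0.561), np.float64(25.0), 0.065)
(np.float64(0.555), np.float64(22.5), 0.07)
(np.float64(0.555), np.float64(22.5), 0.065)
(np.float64(0.547), np.float64(25.0), 0.07)
clock: 18.43
tool_pos: [0.5916, -0.1975, 0.3412]
orientation: [-179.6, -0.5, -67.8]
force: [3.0, -8.6, 20.1]
opening: 0.0198
gripper_force: 30.0
(np.float64(0.547), np.float64(17.5), 0.065)
(np.float64(0.537), np.float64(15.0), 0.065)
(np.float64(0.533), np.float64(12.5), 0.065)
(np.float64(0.527), np.float64(20.0), 0.065)
at [ 0.5916 -0.1976  0.3412] yaw -67.82 total [-0.0234  0.0148  0.2606] rows 2 each [-0.0117  0.0074  0.1303]
```

```bash
python3 -m creep '[[[0,0,-0.06,0,0],[0.06,0.012,0,0,0],[0,0,0,0,0]]]'; python3 lean.py|head -2;  python3 -m creep '[[[0,0,0.04,0,0],[0,0,0.04,0,0],[0,0,0.04,0,0],[0,0,0.03,0,0],[0,0,0,0,0]]]'
python3 lean.py;python3 -c "
from h import *
go(.5876,-.1947,.289)"
```

```text
clock: 18.78
tool_pos: [0.5914, -0.2088, 0.3478]
orientation: [180.0, 0.0, -68.0]
force: [0.1, -0.5, -1.1]
opening: 0.0197
gripper_force: 30.0
(np.float64(0.551), np.float64(17.5), 0.065)
(np.float64(0.543), np.float64(15.0), 0.065)
clock: 19.3
tool_pos: [0.5912, -0.2081, 0.3164]
orientation: [179.9, 0.1, -67.9]
force: [1.7, -4.4, -3.1]
opening: 0.0198
gripper_force: 30.0
(np.float64(0.475), np.float64(7.5), 0.06)
(np.float64(0.465), np.float64(10.0), 0.06)
(np.float64(0.463), np.float64(5.0), 0.06)
(np.float64(0.459), np.float64(12.5), 0.06)
at [ 0.5914 -0.2082  0.3178] yaw -67.95 total [-0.0694 -0.0079  0.1439] rows 1 each [-0.0694 -0.0079  0.1439]
```

```bash
python3 -m creep '[[[-0.02,0,0.03,0,0],[-0.02,0,0.03,0,0],[-0.02,0,0.03,0,0],[-0.01,0,0.03,0,0],[0,0,0.02,0,0],[0,0,0,0,0]]]'; python3 lean.py|head -2;python3 -c "
from h import *
go(.5876,-.1947,.289)"
```

```text
clock: 19.9
tool_pos: [0.587, -0.1956, 0.2912]
orientation: [-179.9, -0.1, -67.9]
force: [2.1, -6.4, -2.5]
opening: 0.02
gripper_force: 30.0
(np.float64(0.205), np.float64(-7.5), 0.06)
(np.float64(0.204), np.float64(0.0), 0.06)
at [ 0.5869 -0.1956  0.2912] yaw -67.93 total [-0.0028 -0.0049  0.0112] rows 1 each [-0.0028 -0.0049  0.0112]
```

Now I'll release it partly, raise the arm and check.

```bash
python3 -m creep '[[[0,0,0,0,0.4],[0,0,0,0,0.4],[0,0,0,0,0.4],[0,0,0,0,0.4],[0,0,0,0,0.4],[0,0,-0.15,0,0.5],[0,0,-0.2,0,0.5],[0,0,-0.2,0,0.5]]]';  python3 -m creep '[[[0,0,-0.15,0,0.5],[-0.2,0,0,0,0.5],[-0.2,0,0,0,0.5],[-0.2,0,0,0,0.5],[-0.2,0,0,0,0.5],[-0.2,0,0,0,0.5],[0,0,0,0,0.5]]]'; cat > chk.py <<'E'
from lean import *
import sys
def upright(S,xy,yaw=112,base=.033):
    best=[]
    for dx in np.arange(-.016,.0161,.004):
      for dy in np.arange(-.016,.0161,.004):
        R=Ro.from_euler('z',yaw,degrees=True).as_matrix(); sc=[]
        for s in S:
            g=s["frame"].astype(float); b=(g[:,:,0]>1.3*g[:,:,2])&(g[:,:,0]>35)&(g[:,:,0]>1.15*g[:,:,1])
            f=lambda z0,z1,w:[R@np.array([i*w,j*w,0])+[xy[0]+dx,xy[1]+dy,z] for i in(-1,1) for j in(-1,1) for z in(z0,z1)]
            h=hull(s,f(base+.08,base+.13,.01)); roi=hull(s,f(.113,base+.16,.025)); sc.append((h&b).sum()/((h|(b&roi)).sum()+1))
        best.append((round(float(np.mean(sc)),3),np.round(sc,2),round(dx,3),round(dy,3)))
    best.sort(key=lambda k:-k[0]); return best[:2]
S=[snapshot("scene"),snapshot("side")]
C=np.array([.5557,-.1159])
for i in map(int,sys.argv[1:]):
    a=np.radians(112+60*i); print("cup",i,upright(S,C+.085*np.array([np.cos(a),np.sin(a)])))
for s in S:
    for o in sticks(s): print(*o)
E
python3 chk.py 3 4
```

```text
clock: 20.67
tool_pos: [0.5859, -0.195, 0.401]
orientation: [179.8, 0.1, -67.9]
force: [1.7, 0.0, 0.1]
opening: 0.043
gripper_force: 0.0
clock: 21.25
tool_pos: [0.509, -0.0054, 0.4313]
orientation: [-179.9, 0.1, -67.7]
force: [-0.3, 0.2, -0.1]
opening: 0.0439
gripper_force: 0.0
cup 3 [(0.549, array([0.34, 0.75]), np.float64(-0.004), np.float64(0.0)), (0.547, array([0.39, 0.7 ]), np.float64(-0.004), np.float64(0.004))]
cup 4 [(0.08, array([0.15, 0.01]), np.float64(-0.016), np.float64(-0.016)), (0.072, array([0.12, 0.02]), np.float64(-0.016), np.float64(-0.012))]
0.75 [380. 238.] [90. 63. 43.] [461. 194.] 137 32 -12.6
0.75 [451. 263.] [154. 155. 145.] [394. 419.] 132 35 86.3
0.7 [407. 299.] [ 45.  81. 154.] [576. 403.] 135 20 28.0
0.67 [344. 265.] [71. 48. 31.] [621. 183.] 133 29 -5.4
0.52 [442. 226.] [157. 158. 147.] [280. 302.] 141 34 -18.4
0.48 [275. 174.] [55. 38. 26.] [ 512. -292.] 93 26 54.3
0.88 [230. 182.] [150. 146. 137.] [276. 295.] 136 52 -17.8
0.86 [289. 197.] [84. 59. 46.] [459. 191.] 133 49 -8.6
0.86 [284. 181.] [78. 52. 39.] [460. 276.] 131 44 12.4
0.82 [353. 235.] [62. 41. 30.] [621. -44.] 118 28 77.5
0.56 [263. 162.] [188. 185. 175.] [393. 416.] 150 20 84.6
0.51 [314. 159.] [ 38.  57. 109.] [575. 398.] 134 35 28.6
0.47 [334. 197.] [68. 50. 41.] [601. 181.] 80 50 -8.6
```

Stick 1 stands upright in cup3. Now S2, at (460,192), −11°. For righting I'll use the inner side of the post, which gives a longer lever.

```bash
python3 -m creep '[[[0,0,0,-0.079,0.5],[0,0,0,-0.079,0.5],[0,0,0,-0.079,0.5],[0,0,0,-0.079,0.5],[0,0,0,-0.079,0.5],[0,0,0,-0.079,0.5],[0,0,0,-0.079,0.5],[0,0,0,-0.077,0.5]]]' | head -3; python3 -c "
from h import *
go(.4747,.189,.26,-11)"
```

```text
clock: 22.12
tool_pos: [0.5118, -0.0112, 0.4302]
orientation: [180.0, 0.0, -11.0]
at [ 0.5118 -0.0112  0.4302] yaw -11.04 total [-0.3729 -0.9476  0.851 ] rows 7 each [-0.0533 -0.1354  0.1216]  spin total -0.0005
```

```bash
python3 -m creep '[[[-0.0533,-0.1354,0.12,0,0.5],[-0.0533,-0.1354,0.12,0,0.5],[-0.0533,-0.1354,0.12,0,0.5],[-0.0533,-0.1354,0.12,0,0.5],[-0.0533,-0.1354,0.12,0,0.5],[-0.0533,-0.1354,0.12,0,0.5],[-0.0533,-0.1354,0.12,0,0.5],[0,0,0,0,0.5]]]' | head -3; cat > see.py <<'E'
from h import *
s=snap("wrist")
for o in sticks(s): print(*o)
R,t=pose(); print(t,Ro.from_matrix(R).as_euler('xyz',degrees=True)[2])
E
python3 see.py
```

```text
clock: 22.78
tool_pos: [0.4745, 0.1923, 0.2582]
orientation: [179.8, 0.2, -11.3]
0.96 [300.  48.] [113.  80.  58.] [596. 184.] 80 22 -4.0
0.91 [198. 208.] [91. 61. 42.] [494. 288.] 62 30 14.8
0.81 [323. 205.] [106.  72.  51.] [458. 191.] 134 21 -12.1
0.66 [134. 308.] [149. 143. 134.] [402. 402.] 15 14 -11.0
0.56 [ 81. 153.] [ 57.  96. 172.] [577. 403.] 140 37 28.9
[0.47543899 0.19052404 0.26121004] -11.247855257521731
```

```bash
python3 -m creep '[[[-0.009,0.017,0.13,0.008,0.5],[0,0,0.13,0,0.5],[0,0,0.132,0,0.5],[0,0,0,0,0],[0,0,0,0,0],[0,0,0,0,0],[0,0,0,0,0],[0,0,0,0,0]]]' | head -3
python3 -m creep '[[[0,0,0,0,0],[0,0,0,0,0],[0,0,0,0,0],[0,0,0,0,0]]]'
python3 -m creep '[[[0,0,-0.15,0,0],[0,0,-0.15,0,0],[0,0,-0.15,0,0],[0,0,-0.15,0,0],[0,0,-0.15,0,0],[0,0,-0.15,0,0],[0,0,0,0.078,0],[0,0,0,0.078,0]]]'|head -3
python3 -m creep '[[[0,0,0,0.078,0],[0,0,0,0.078,0],[0,0,0,0.078,0],[0,0,0,0.078,0],[0,0,0,0.078,0],[0,0,0,0.078,0],[0,0,0,0,0]]]'
python3 -c "
from h import *
u=np.array([-.3752,.9269]);P=np.array([.5238,-.0371])
t=P+.08*u;go(*t,.36,-67.96); t=P+.035*u;go(*t,.352,-67.96)"
```

```text
clock: 23.55
tool_pos: [0.4734, 0.1879, 0.186]
orientation: [-179.9, -0.1, -12.0]
clock: 23.88
tool_pos: [0.4734, 0.188, 0.186]
orientation: [-179.9, -0.1, -11.9]
force: [0.4, -3.5, 7.3]
opening: 0.0196
gripper_force: 30.0
clock: 24.55
tool_pos: [0.4727, 0.1879, 0.3675]
orientation: [-179.7, -0.1, -26.3]
clock: 25.13
tool_pos: [0.4723, 0.1876, 0.3649]
orientation: [-180.0, 0.0, -68.4]
force: [0.0, 0.2, -1.1]
opening: 0.0198
gripper_force: 30.0
at [0.4723 0.1876 0.3649] yaw -68.45 total [0.7396 0.1767 0.0241] rows 5 each [0.1479 0.0353 0.0048]  spin total -0.0054
at [0.4723 0.1876 0.3649] yaw -68.45 total [0.9646 0.1748 0.064 ] rows 6 each [0.1608 0.0291 0.0107]  spin total -0.0054
```

```bash
python3 -m creep '[[[0.16,0.03,0,-0.005,0],[0.16,0.03,0,0,0],[0.16,0.03,0,0,0],[0.16,0.03,0,0,0],[0.16,0.03,0,0,0],[0.165,0.025,0.02,0,0],[0,0,0,0,0]]]'|head -3
python3 -c "
from h import *
u=np.array([-.3752,.9269]);P=np.array([.5238,-.0371])
t=P+.035*u;go(*t,.352,-67.96)"
```

```text
clock: 25.72
tool_pos: [0.5134, -0.0081, 0.3601]
orientation: [180.0, -0.0, -67.6]
at [ 0.5134 -0.0081  0.3601] yaw -67.59 total [-0.021   0.006   0.0407] rows 1 each [-0.021   0.006   0.0407]  spin total 0.0041
```

```bash
python3 -m creep '[[[-0.02,0.006,0,0.004,0],[0,0,0.035,0,0],[0,0,0.035,0,0],[0,0,0.035,0,0],[0,0,0.035,0,0],[0,0,0.035,0,0],[0,0,0.035,0,0],[0,0,0.035,0,0]]]'
python3 lean.py; python3 -m creep '[[[-0.1,0,0,0,0],[-0.1,0,-0.1,0,0],[0,0,-0.2,0,0],[0,0,-0.2,0,0],[0,0,0,0,0]]]'|head -3;python3 lean.py
```

```text
clock: 26.38
tool_pos: [0.5112, 0.0007, 0.3119]
orientation: [-179.8, -0.0, -67.8]
force: [-0.7, 2.2, 8.2]
opening: 0.0198
gripper_force: 30.0
(np.float64(0.582), np.float64(42.5), 0.075)
(np.float64(0.576), np.float64(40.0), 0.075)
(np.float64(0.572), np.float64(42.5), 0.07)
(np.float64(0.561), np.float64(40.0), 0.07)
clock: 26.9
tool_pos: [0.4971, 0.0381, 0.4187]
orientation: [-179.4, -0.1, -67.7]
(np.float64(0.58), np.float64(40.0), 0.075)
(np.float64(0.566), np.float64(42.5), 0.075)
(np.float64(0.565), np.float64(40.0), 0.07)
(np.float64(0.559), np.float64(45.0), 0.07)
```

```bash
python3 -c "
from h import *
u=np.array([-.3752,.9269]);P=np.array([.5238,-.0371])
t=P-.07*u;go(*t,.361,-67.96)"
```

```text
at [0.4956 0.0376 0.4126] yaw -67.84 total [0.7492 0.0118 0.2577] rows 5 each [0.1498 0.0024 0.0515]  spin total 0.0013
```

```bash
python3 -m creep '[[[0,0,-0.08,0,0],[0.15,0.002,0,0.001,0],[0.15,0.002,0,0,0],[0.15,0.002,0,0,0],[0.15,0.002,0,0,0],[0.15,0.002,0,0,0],[0,0,0,0,0],[0,0,0,0,0]]]'|head -3;python3 -m creep '[[[0,0,0.11,0,0],[0,0,0.11,0,0],[0,0,0.11,0,0],[0,0,0,0,0]]]'|head -4;  python3 -m creep '[[[-0.03,0,0,0,0],[-0.03,0,0,0,0],[-0.03,0,0,0,0],[-0.03,0,0,0,0],[0,0,0,0,0]]]'|head -4; python3 lean.py|head -2;python3 -c "
from h import *
u=np.array([-.3752,.9269]);P=np.array([.5238,-.0371])
t=P-.018*u;go(*t,.361,-67.96)"
```

```text
clock: 27.67
tool_pos: [0.5498, -0.1043, 0.4249]
orientation: [179.8, 0.1, -68.2]
clock: 28.0
tool_pos: [0.5477, -0.1024, 0.3561]
orientation: [179.6, 0.2, -68.1]
force: [-0.7, -0.0, -1.4]
clock: 28.42
tool_pos: [0.5417, -0.0808, 0.3643]
orientation: [-179.7, -0.2, -68.0]
force: [2.4, -6.6, -0.1]
(np.float64(0.638), np.float64(25.0), 0.07)
(np.float64(0.626), np.float64(27.5), 0.07)
at [ 0.5417 -0.0811  0.3639] yaw -68.02 total [-0.1475  0.0006  0.0141] rows 1 each [-0.1475  0.0006  0.0141]  spin total -0.0007
```

```bash
python3 -m creep '[[[-0.03,0,0,0,0],[-0.03,0,0,0,0],[-0.03,0,0,0,0],[-0.03,0,0,0,0],[-0.03,0,0,0,0],[-0.02,0,0,0,0],[0,0,0,0,0]]]'|head -4; python3 lean.py|head -3;  python3 -m creep '[[[0.05,0,0,0,0],[0.05,0,-0.1,0,0],[0,0,-0.2,0,0],[0,0,-0.1,0,0],[0,0,0,0,0]]]'|head -4; python3 lean.py|head -3;  python3 -c "
from h import *
go(.63995,-.1277,.37,-8)"
```

```text
clock: 29.1
tool_pos: [0.5287, -0.0493, 0.3638]
orientation: [-179.8, -0.1, -68.0]
force: [2.2, -4.2, 2.7]
(np.float64(0.507), np.float64(-5.0), 0.07)
(np.float64(0.506), np.float64(-7.5), 0.07)
(np.float64(0.498), np.float64(-5.0), 0.075)
clock: 29.62
tool_pos: [0.5366, -0.0689, 0.4459]
orientation: [-179.6, -0.1, -68.1]
force: [-0.3, -0.7, -0.1]
(np.float64(0.458), np.float64(-7.5), 0.095)
(np.float64(0.457), np.float64(-10.0), 0.095)
(np.float64(0.453), np.float64(-10.0), 0.09)
at [ 0.5355 -0.0687  0.4415] yaw -68.16 total [ 0.4688 -0.3746  0.3571] rows 4 each [ 0.1172 -0.0936  0.0893]  spin total -0.6684
```

```bash
python3 -m creep '[[[0.1172,-0.0936,0,0,0],[0.1172,-0.0936,0,0,0],[0.1172,-0.0936,0,0,0],[0.1172,-0.0936,0,0,0],[0,0,0,-0.076,0],[0,0,0,-0.076,0],[0,0,0,-0.076,0],[0,0,0,-0.076,0]]]'|head -4; python3 -m creep '[[[0,0,0,-0.076,0],[0,0,0,-0.076,0],[0,0,0,-0.076,0],[0,0,0,-0.076,0],[0,0,0,-0.06,0],[0,0,0.15,0,0],[0,0,0.15,0,0],[0,0,0,0,0]]]'|head -4; python3 lean.py|head -3;  python3 -c "
from h import *
go(.637,-.1273,.287,-8)"
```

```text
clock: 30.38
tool_pos: [0.64, -0.1278, 0.4385]
orientation: [179.9, 0.2, -40.5]
force: [-0.1, 1.0, -1.7]
clock: 31.05
tool_pos: [0.6378, -0.1273, 0.3731]
orientation: [-180.0, 0.7, -8.1]
force: [-1.5, -0.3, -2.3]
(np.float64(0.423), np.float64(-7.5), 0.07)
(np.float64(0.412), np.float64(-10.0), 0.07)
(np.float64(0.41), np.float64(-7.5), 0.065)
at [ 0.6397 -0.1277  0.3795] yaw -8.01 total [-0.0116 -0.0006  0.4624] rows 3 each [-0.0039 -0.0002  0.1541]  spin total -0.0001
```

```bash
python3 -m creep '[[[-0.028,0,0,0,0],[0,0,0,0,0],[0,0,0.07,0,0],[0,0,0.07,0,0],[0,0,0.07,0,0],[0,0,0,0,0]]]'|head -4; python3 -m creep '[[[0,0,0.07,0,0],[0,0,0.07,0,0],[0,0,0.06,0,0],[0,0,0.04,0,0],[0,0,0,0,0]]]'|head -4;  python3 -c "
from h import *
go(.6399,-.1277,.287,-8)"
```

```text
clock: 31.65
tool_pos: [0.6338, -0.1267, 0.338]
orientation: [-180.0, 0.1, -8.0]
force: [-0.3, 0.0, -0.9]
clock: 32.07
tool_pos: [0.6341, -0.1268, 0.2902]
orientation: [180.0, 0.1, -8.0]
force: [-0.9, 0.2, -1.2]
at [ 0.6341 -0.1268  0.2902] yaw -8.02 total [0.0292 0.0005 0.0157] rows 1 each [0.0292 0.0005 0.0157]  spin total -0.0002
```

```bash
python3 -m creep '[[[0.01,0,0,0,0.4],[0,0,0,0,0.4],[0,0,0,0,0.4],[0,0,0,0,0.4],[0,0,0,0,0.4],[0,0,-0.15,0,0.5],[0,0,-0.2,0,0.5],[0,0,-0.2,0,0.5]]]'|head -3;  python3 -m creep '[[[0,0,-0.1,0,0.5],[-0.02,-0.2,0,0,0.5],[-0.02,-0.2,0,0,0.5],[-0.02,-0.2,0,0,0.5],[-0.02,-0.2,0,0,0.5],[-0.02,-0.2,0,0,0.5],[-0.02,-0.2,0,0,0.5],[-0.02,-0.2,0,0,0.5]]]'|head -4; python3 chk.py 3 4 | grep -v "1[0-9][0-9]\.\]"; python3 see.py
```

```text
clock: 32.73
tool_pos: [0.6361, -0.1271, 0.4019]
orientation: [180.0, 0.1, -8.0]
clock: 33.4
tool_pos: [0.6473, 0.156, 0.4218]
orientation: [-180.0, -0.0, -8.0]
force: [0.3, -0.0, -1.3]
cup 3 [(0.519, array([0.34, 0.7 ]), np.float64(-0.008), np.float64(0.0)), (0.513, array([0.37, 0.66]), np.float64(-0.008), np.float64(0.004))]
cup 4 [(0.542, array([0.5 , 0.58]), np.float64(0.004), np.float64(0.0)), (0.539, array([0.48, 0.6 ]), np.float64(0.004), np.float64(-0.004))]
0.64 [402. 250.] [101.  69.  47.] [461. 282.] 140 24 14.4
0.6 [352. 238.] [60. 39. 29.] [618. -46.] 113 26 75.3
0.57 [380. 224.] [61. 41. 30.] [692.  30.] 120 26 71.0
0.98 [152. 221.] [ 58.  95. 167.] [608. 418.] 61 33 29.3
0.84 [304. 188.] [108.  74.  52.] [620. 182.] 133 22 -4.2
0.8 [598. 205.] [81. 56. 40.] [ 518. -349.] 157 40 66.0
0.74 [568. 175.] [85. 58. 42.] [ 595. -253.] 126 36 71.1
0.66 [268. 317.] [119.  80.  56.] [429. 266.] 20 14 85.2
0.29 [512. 190.] [72. 70. 69.] [ 550. -164.] 309 259 43.7
[0.64765903 0.15364207 0.42141186] -8.01235422275977
```

Sticks 1 and 2 are standing in cups 3 and 4. Next is S4, with the grasp kept slightly high so the gripper body clears the tin.

```bash
python3 -m creep '[[[-0.04,-0.06,0.2,-0.042,0.5],[-0.04,-0.06,0.2,0,0.5],[0,0,0.2,0,0.5],[0,0,0.2,0,0.5],[0,0,0,0,0.5],[0,0,0,0,0.5]]]'|head -3;python3 see.py; python3 -c "
from h import *
go(.635,.181,.186,-4.2)"
```

```text
clock: 34.2
tool_pos: [0.6345, 0.1776, 0.2618]
orientation: [179.8, 0.2, -4.3]
0.95 [128. 284.] [ 51.  82. 143.] [584. 401.] 123 40 33.3
0.62 [316. 198.] [125.  85.  60.] [633. 181.] 105 21 -4.2
[0.63600924 0.17869742 0.26571211] -4.255325782833056
at [0.636  0.1787 0.2657] yaw -4.26 total [-0.0072 -0.0106  0.3986] rows 3 each [-0.0024 -0.0035  0.1329]  spin total -0.0006
```

```bash
python3 -m creep '[[[-0.007,-0.011,0.13,0,0.5],[0,0,0.13,0,0.5],[0,0,0.13,0,0.5],[0,0,0,0,0],[0,0,0,0,0],[0,0,0,0,0],[0,0,0,0,0],[0,0,0,0,0]]]' | head -4
python3 -m creep '[[[0,0,0,0,0],[0,0,0,0,0],[0,0,0,0,0],[0,0,0,0,0]]]'
python3 -m creep '[[[0,0,-0.15,0,0],[0,0,-0.15,0,0],[0,0,-0.15,0,0],[0,0,-0.15,0,0],[0,0,-0.15,0,0],[0,0,-0.15,0,0],[0,0,0,0.078,0],[0,0,0,0.078,0]]]'|head -3
python3 -m creep '[[[0,0,0,0.078,0],[0,0,0,0.078,0],[0,0,0,0.078,0],[0,0,0,0.078,0],[0,0,0,0.078,0],[0,0,0,0.078,0],[0,0,0,0.078,0],[0,0,0,0,0]]]'
python3 -c "
from h import *
u=np.array([-.3752,.9269]);P=np.array([.5238,-.0371])
t=P+.035*u;go(*t,.362,-67.96)"
```

```text
clock: 34.97
tool_pos: [0.6345, 0.1818, 0.1878]
orientation: [-179.9, -0.2, -4.2]
force: [-0.3, -0.8, 6.6]
clock: 35.3
tool_pos: [0.6344, 0.1819, 0.1877]
orientation: [-179.9, -0.2, -4.2]
force: [-1.9, -0.6, 8.6]
opening: 0.0196
gripper_force: 30.0
clock: 35.97
tool_pos: [0.6337, 0.1815, 0.3692]
orientation: [-179.7, -0.3, -18.6]
clock: 36.63
tool_pos: [0.6333, 0.1814, 0.366]
orientation: [-179.9, 0.0, -67.7]
force: [-0.5, -0.5, -1.1]
opening: 0.0197
gripper_force: 30.0
at [0.6333 0.1814 0.366 ] yaw -67.73 total [0.6284 0.9198 0.0187] rows 6 each [0.1047 0.1533 0.0031]  spin total 0.0025
```

```bash
python3 -m creep '[[[0.1047,0.1533,0,0.002,0],[0.1047,0.1533,0,0,0],[0.1047,0.1533,0,0,0],[0.1047,0.1533,0,0,0],[0.1047,0.1533,0,0,0],[0.1047,0.1533,0,0,0],[0,0,0,0,0]]]'|head -3
python3 -c "
from h import *
u=np.array([-.3752,.9269]);P=np.array([.5238,-.0371])
t=P+.035*u;go(*t,.313,-67.96)"
```

```text
clock: 37.22
tool_pos: [0.5075, -0.0087, 0.3658]
orientation: [180.0, 0.0, -67.5]
at [ 0.5075 -0.0087  0.3658] yaw -67.46 total [-0.0127 -0.0224  0.264 ] rows 2 each [-0.0063 -0.0112  0.132 ]  spin total 0.0055
```

```bash
python3 -m creep '[[[-0.012,-0.02,0,0.005,0],[0,0,0.038,0,0],[0,0,0.038,0,0],[0,0,0.038,0,0],[0,0,0.038,0,0],[0,0,0.038,0,0],[0,0,0.038,0,0],[0,0,0.038,0,0]]]'
 python3 -m creep '[[[-0.1,0,0,0,0],[-0.1,0,-0.1,0,0],[0,0,-0.2,0,0],[0,0,-0.2,0,0],[0,0,-0.08,0,0],[0,0,0,0,0]]]'|head -3;python3 lean.py|head -3; python3 -c "
from h import *
u=np.array([-.3752,.9269]);P=np.array([.5238,-.0371])
t=P-.07*u;go(*t,.361,-67.96)"
```

```text
clock: 37.88
tool_pos: [0.5153, 0.0, 0.3115]
orientation: [-179.9, -0.0, -67.9]
force: [-1.3, 3.9, 8.7]
opening: 0.0197
gripper_force: 30.0
clock: 38.38
tool_pos: [0.5006, 0.0372, 0.4314]
orientation: [-179.6, -0.0, -67.8]
(np.float64(0.614), np.float64(37.5), 0.075)
(np.float64(0.599), np.float64(37.5), 0.08)
(np.float64(0.597), np.float64(40.0), 0.075)
at [0.4994 0.0367 0.4271] yaw -67.93 total [0.7382 0.0259 0.3301] rows 5 each [0.1476 0.0052 0.066 ]  spin total 0.0003
```

```bash
python3 -m creep '[[[0.1476,0.005,0,0,0],[0.1476,0.005,0,0,0],[0.1476,0.005,0,0,0],[0.1476,0.005,0,0,0],[0.1476,0.006,0,0,0],[0,0,0,0,0],[0,0,0,0,0]]]'|head -3;python3 -m creep '[[[0,0,0.11,0,0],[0,0,0.11,0,0],[0,0,0.11,0,0],[0,0,0,0,0]]]'|head -4;  python3 -m creep '[[[-0.03,0,0,0,0],[-0.03,0,0,0,0],[-0.03,0,0,0,0],[-0.03,0,0,0,0],[0,0,0,0,0]]]'|head -4; python3 lean.py|head -2;python3 -c "
from h import *
u=np.array([-.3752,.9269]);P=np.array([.5238,-.0371])
t=P-.018*u;go(*t,.361,-67.96)"
```

```text
clock: 39.07
tool_pos: [0.5499, -0.1039, 0.4248]
orientation: [179.7, 0.1, -68.1]
clock: 39.4
tool_pos: [0.5477, -0.1019, 0.3561]
orientation: [179.5, 0.2, -68.0]
force: [-1.6, -1.0, -1.4]
clock: 39.82
tool_pos: [0.5414, -0.0801, 0.3646]
orientation: [-179.7, -0.2, -67.9]
force: [3.7, -4.4, 1.1]
(np.float64(0.624), np.float64(25.0), 0.075)
(np.float64(0.624), np.float64(20.0), 0.07)
at [ 0.5414 -0.0804  0.3643] yaw -67.94 total [-0.1436  0.0007  0.0159] rows 1 each [-0.1436  0.0007  0.0159]  spin total 0.0002
```

```bash
python3 -m creep '[[[-0.03,0,0,0,0],[-0.03,0,0,0,0],[-0.03,0,0,0,0],[-0.03,0,0,0,0],[-0.025,0,0,0,0],[0,0,0,0,0]]]'|head -4; python3 lean.py|head -3;  python3 -m creep '[[[0.05,0,0,0,0],[0.05,0,-0.1,0,0],[0,0,-0.2,0,0],[0,0,-0.1,0,0],[0,0,0,0,0]]]'|head -4; python3 -c "
from h import *
go(.4715,-.1041,.38,-8)"
```

```text
clock: 40.42
tool_pos: [0.5303, -0.0533, 0.364]
orientation: [-179.8, -0.1, -67.9]
force: [2.1, -5.1, 2.5]
(np.float64(0.512), np.float64(-2.5), 0.075)
(np.float64(0.509), np.float64(-2.5), 0.07)
(np.float64(0.508), np.float64(-5.0), 0.07)
clock: 40.93
tool_pos: [0.5383, -0.0728, 0.4463]
orientation: [-179.6, -0.1, -68.0]
force: [0.5, -0.7, -0.3]
at [ 0.5383 -0.0728  0.4463] yaw -68.03 total [0.0196 0.3701 0.3292] rows 3 each [0.0065 0.1234 0.1097]  spin total -0.6670
```

```bash
python3 -m creep '[[[0.005,0.123,0,0,0],[0.005,0.123,0,0,0],[0.005,0.123,0,0,0],[0,0,0,-0.076,0],[0,0,0,-0.076,0],[0,0,0,-0.076,0],[0,0,0,-0.076,0],[0,0,0,-0.076,0]]]'|head -4; python3 -m creep '[[[0,0,0,-0.076,0],[0,0,0,-0.076,0],[0,0,0,-0.076,0],[0,0,0,-0.059,0],[0,0,0.15,0,0],[0,0,0.15,0,0],[0,0,0,0,0],[0,0,0,0,0]]]'|head -4; python3 lean.py|head -3;  python3 -c "
from h import *
go(.4715,-.1041,.287,-8)"
```

```text
clock: 41.6
tool_pos: [0.4696, -0.1029, 0.4409]
orientation: [-180.0, 0.1, -33.5]
force: [0.2, -0.6, -0.4]
clock: 42.27
tool_pos: [0.4695, -0.103, 0.3805]
orientation: [179.9, 0.3, -8.0]
force: [1.2, -0.0, 0.2]
(np.float64(0.493), np.float64(-7.5), 0.07)
(np.float64(0.489), np.float64(-5.0), 0.07)
(np.float64(0.482), np.float64(-2.5), 0.07)
at [ 0.4705 -0.1028  0.383 ] yaw -8.0 total [0.0052 0.0056 0.4799] rows 3 each [0.0017 0.0019 0.16  ]  spin total -0.0000
```

```bash
python3 -m creep '[[[-0.01,0.006,0,0,0],[0,0,0.07,0,0],[0,0,0.07,0,0],[0,0,0.07,0,0],[0,0,0.07,0,0],[0,0,0,0,0]]]'|head -4; python3 -m creep '[[[0,0,0.07,0,0],[0,0,0.07,0,0],[0,0,0.05,0,0],[0,0,0,0,0],[0,0,0,0,0]]]'|head -4;  python3 -c "
from h import *
go(.4715,-.1041,.287,-8)"
```

```text
clock: 42.87
tool_pos: [0.4672, -0.1037, 0.3246]
orientation: [-180.0, 0.1, -8.0]
force: [-1.3, -0.1, -0.7]
clock: 43.28
tool_pos: [0.4682, -0.1036, 0.2888]
orientation: [180.0, -0.1, -8.0]
force: [0.2, 0.2, -0.7]
at [ 0.4682 -0.1036  0.2888] yaw -7.99 total [0.0165 0.0001 0.009 ] rows 1 each [0.0165 0.0001 0.009 ]  spin total 0.0001
```

```bash
python3 -m creep '[[[0.01,0,0,0,0.4],[0,0,0,0,0.4],[0,0,0,0,0.4],[0,0,0,0,0.4],[0,0,0,0,0.4],[0,0,-0.15,0,0.5],[0,0,-0.2,0,0.5],[0,0,-0.2,0,0.5]]]'|head -3;  python3 -m creep '[[[0,0,-0.1,0,0.5],[0.02,-0.2,0,0,0.5],[0.02,-0.2,0,0,0.5],[0.02,-0.2,0,0,0.5],[0.02,-0.2,0,0,0.5],[0.02,-0.2,0,0,0.5],[0.02,-0.2,0,0,0.5],[0.02,-0.2,0,0,0.5]]]'|head -4; python3 chk.py 1 3 4; python3 see.py
```

```text
clock: 43.95
tool_pos: [0.4692, -0.104, 0.3985]
orientation: [179.9, 0.1, -8.0]
clock: 44.62
tool_pos: [0.5364, 0.1714, 0.418]
orientation: [-180.0, -0.0, -8.0]
force: [1.7, -0.1, -0.2]
cup 1 [(0.628, array([0.71, 0.54]), np.float64(0.0), np.float64(0.008)), (0.616, array([0.66, 0.58]), np.float64(-0.004), np.float64(0.004))]
cup 3 [(0.511, array([0.4 , 0.62]), np.float64(-0.008), np.float64(0.004)), (0.499, array([0.36, 0.64]), np.float64(-0.008), np.float64(0.0))]
cup 4 [(0.55, array([0.52, 0.58]), np.float64(0.0), np.float64(-0.004)), (0.545, array([0.5 , 0.59]), np.float64(-0.004), np.float64(-0.008))]
0.63 [447. 224.] [159. 161. 149.] [279. 302.] 138 31 -18.7
0.61 [452. 266.] [155. 157. 146.] [395. 420.] 133 32 83.9
0.55 [410. 299.] [ 47.  82. 152.] [577. 404.] 139 20 28.1
0.54 [401. 252.] [95. 62. 40.] [462. 282.] 137 22 13.8
0.51 [315. 173.] [58. 42. 31.] [ 382. -190.] 94 27 45.6
0.87 [353. 238.] [60. 40. 30.] [616. -48.] 118 30 77.6
0.7 [226. 183.] [151. 146. 138.] [279. 298.] 133 46 -18.0
0.66 [375. 222.] [64. 43. 33.] [684.  29.] 122 25 76.0
0.65 [314. 160.] [ 39.  59. 114.] [574. 399.] 135 41 28.4
0.64 [285. 181.] [75. 51. 38.] [462. 276.] 130 47 11.1
0.55 [300. 223.] [63. 43. 33.] [485.  62.] 115 23 82.6
0.49 [262. 164.] [180. 177. 166.] [393. 412.] 142 21 83.8
0.94 [579.  69.] [88. 61. 44.] [ 655. -267.] 129 37 -86.9
0.93 [613. 121.] [85. 60. 44.] [ 566. -360.] 151 38 85.4
0.88 [154. 169.] [ 63. 105. 185.] [577. 402.] 132 30 28.1
0.58 [559. 219.] [85. 60. 44.] [ 401. -225.] 138 38 62.5
0.58 [239. 217.] [146. 103.  74.] [488. 287.] 77 28 13.3
[0.53623743 0.16904821 0.41753831] -8.01141943632378
```

Three sticks are placed. Next is S3, the last one.

```bash
python3 -m creep '[[[0,0,0,-0.06,0.5],[0,0,0,-0.06,0.5],[0,0,0,-0.06,0.5],[0,0,0,-0.06,0.5],[0,0,0,0,0.5]]]'|head -3; python3 -c "
from h import *
go(.4756,.2845,.26,13.5)"
```

```text
clock: 45.33
tool_pos: [0.5363, 0.1681, 0.4181]
orientation: [-180.0, -0.0, 13.7]
at [0.5363 0.1681 0.4181] yaw 13.74 total [-0.1568 -0.6373  0.7906] rows 6 each [-0.0261 -0.1062  0.1318]  spin total 0.0027
```

```bash
python3 -m creep '[[[-0.026,-0.106,0.13,0,0.5],[-0.026,-0.106,0.13,0,0.5],[-0.026,-0.106,0.13,0,0.5],[-0.026,-0.106,0.13,0,0.5],[-0.026,-0.106,0.13,0,0.5],[-0.026,-0.106,0.13,0,0.5],[0,0,0,0,0.5],[0,0,0,0,0.5]]]'|head -3; python3 see.py; python3 -c "
from h import *
go(.4756,.2845,.185,13.5)"
```

```text
clock: 46.0
tool_pos: [0.4757, 0.2855, 0.2605]
orientation: [179.9, 0.1, 13.5]
0.8 [124. 240.] [187. 184. 178.] [399. 455.] 51 32 88.4
0.67 [321. 205.] [107.  73.  51.] [459. 280.] 135 21 14.4
0.62 [206.  68.] [ 70. 115. 197.] [570. 399.] 117 27 28.5
0.54 [622. 221.] [50. 49. 49.] [ 485. -125.] 342 126 44.6
[0.47673726 0.28536685 0.26247018] 13.483044323833495
at [0.4767 0.2854 0.2625] yaw 13.48 total [-0.0069  0.003   0.3873] rows 3 each [-0.0023  0.001   0.1291]  spin total -0.0002
```

```bash
python3 -m creep '[[[-0.014,0.006,0.13,-0.009,0.5],[0,0,0.13,0,0.5],[0,0,0.13,0,0.5],[0,0,0,0,0],[0,0,0,0,0],[0,0,0,0,0],[0,0,0,0,0],[0,0,0,0,0]]]' | head -4
python3 -m creep '[[[0,0,0,0,0],[0,0,0,0,0],[0,0,0,0,0],[0,0,0,0,0]]]'
python3 -m creep '[[[0,0,-0.15,0,0],[0,0,-0.15,0,0],[0,0,-0.15,0,0],[0,0,-0.15,0,0],[0,0,-0.15,0,0],[0,0,-0.15,0,0],[0,0,0,0.076,0],[0,0,0,0.076,0]]]'|head -3
python3 -m creep '[[[0,0,0,0.076,0],[0,0,0,0.076,0],[0,0,0,0.076,0],[0,0,0,0.076,0],[0,0,0,0.076,0],[0,0,0,0.076,0],[0,0,0,0.076,0],[0,0,0,0.076,0]]]'|head -3
python3 -m creep '[[[0,0,0,0.076,0],[0,0,0,0.076,0],[0,0,0,0,0]]]'
python3 -c "
from h import *
u=np.array([-.3752,.9269]);P=np.array([.5238,-.0371])
t=P+.035*u;go(*t,.362,-67.96)"
```

```text
clock: 46.77
tool_pos: [0.4745, 0.2844, 0.1857]
orientation: [-179.9, -0.2, 14.4]
force: [1.3, -1.2, 7.3]
clock: 47.1
tool_pos: [0.4745, 0.2844, 0.1857]
orientation: [-179.9, -0.2, 14.4]
force: [0.2, -2.0, 7.9]
opening: 0.0198
gripper_force: 30.0
clock: 47.77
tool_pos: [0.4739, 0.2841, 0.3672]
orientation: [-179.7, -0.2, 0.4]
clock: 48.43
tool_pos: [0.4736, 0.2838, 0.3646]
orientation: [-179.9, 0.0, -54.3]
clock: 48.68
tool_pos: [0.4736, 0.2838, 0.3645]
orientation: [-179.9, 0.0, -68.0]
force: [-0.4, 0.2, -0.2]
opening: 0.0198
gripper_force: 30.0
at [0.4736 0.2838 0.3645] yaw -68.0 total [1.4066 0.3685 0.0112] rows 8 each [0.1758 0.0461 0.0014]  spin total -0.0004
```

```bash
python3 -m creep '[[[0.175,0.046,0,0,0],[0.175,0.046,0,0,0],[0.175,0.046,0,0,0],[0.175,0.046,0,0,0],[0.175,0.046,0,0,0],[0.175,0.046,0,0,0],[0,0,0,0,0],[0,0,0,0,0]]]'|head -3
python3 - <<'E'
from h import *
s=snap("wrist")
print("post",[(np.round(on_z(s,m["uv"],.165)[0],4),m["uv"],round(m["confidence"],2)) for m in nets.landmark_of(s,"post")])
g=cv2.cvtColor(s["frame"],cv2.COLOR_RGB2GRAY); b=(g[60:130,290:370]>200).astype(np.uint8)
n,l,st,ce=cv2.connectedComponentsWithStats(b)
for k in range(1,n):
    if st[k,4]>60: uv=ce[k]+[290,60]; print(uv,st[k],on_z(s,uv,.165)[0])
u=np.array([-.3752,.9269]);P=np.array([.5238,-.0371])
t=P+.035*u;go(*t,.312,-67.96)
E
```

```text
clock: 49.35
tool_pos: [0.5024, 0.0669, 0.3643]
orientation: [-179.9, 0.0, -67.7]
post [(array([ 0.5267, -0.0381,  0.165 ]), [351.2, 57.1], 0.71)]
[349.90607735  63.65745856] [ 48   0  24  10 181] [ 0.52585311 -0.03421797  0.165     ]
[358.64776119 121.96716418] [ 57  53  23  17 335] [ 0.50800862 -0.00473395  0.165     ]
[311.19375 121.66875] [ 16  54  12  16 160] [0.53334272 0.00572505 0.165     ]
at [0.5025 0.0687 0.3641] yaw -67.58 total [0.3548 0.1024 0.2605] rows 3 each [0.1183 0.0341 0.0868]  spin total 0.0043
```

```bash
python3 -m creep '[[[0.118,0.032,0,0.004,0],[0.118,0.032,0,0,0],[0.118,0.033,0,0,0],[0,0,0,0,0],[0,0,0.035,0,0],[0,0,0.035,0,0],[0,0,0.035,0,0],[0,0,0.035,0,0]]]'|head -4; python3 -m creep '[[[0,0,0.04,0,0],[0,0,0.04,0,0],[0,0,0.04,0,0]]]'
 python3 -m creep '[[[-0.1,0,0,0,0],[-0.1,0,-0.1,0,0],[0,0,-0.2,0,0],[0,0,-0.2,0,0],[0,0,-0.08,0,0],[0,0,0,0,0]]]'|head -3;python3 lean.py|head -3; python3 -c "
from h import *
u=np.array([-.3752,.9269]);P=np.array([.5248,-.0371])
t=P-.07*u;go(*t,.361,-67.96)"
```

```text
clock: 50.12
tool_pos: [0.5116, -0.0024, 0.3359]
orientation: [-179.9, 0.0, -67.9]
force: [-1.7, 3.3, 8.6]
clock: 50.37
tool_pos: [0.512, -0.0024, 0.3122]
orientation: [-179.8, -0.0, -67.8]
force: [-0.2, 4.0, 9.0]
opening: 0.0194
gripper_force: 30.0
clock: 50.87
tool_pos: [0.497, 0.0346, 0.4318]
orientation: [-179.6, -0.0, -67.8]
(np.float64(0.619), np.float64(42.5), 0.075)
(np.float64(0.612), np.float64(40.0), 0.075)
(np.float64(0.601), np.float64(42.5), 0.08)
at [0.4959 0.0341 0.4275] yaw -67.92 total [7.342e-01 5.000e-04 3.320e-01] rows 5 each [1.468e-01 1.000e-04 6.640e-02]  spin total 0.0004
```

```bash
python3 -m creep '[[[0.147,0,0,0,0],[0.147,0,0,0,0],[0.147,0,0,0,0],[0.147,0,0,0,0],[0.147,0,0,0,0],[0,0,0,0,0],[0,0,0,0,0]]]'|head -3;python3 -m creep '[[[0,0,0.11,0,0],[0,0,0.11,0,0],[0,0,0.11,0,0],[0,0,0,0,0]]]'|head -4;  python3 -m creep '[[[-0.03,0,0,0,0],[-0.03,0,0,0,0],[-0.03,0,0,0,0],[-0.03,0,0,0,0],[0,0,0,0,0]]]'|head -4; python3 lean.py|head -2;python3 -c "
from h import *
u=np.array([-.3752,.9269]);P=np.array([.5248,-.0371])
t=P-.018*u;go(*t,.361,-67.96)"
```

```text
clock: 51.55
tool_pos: [0.5513, -0.1041, 0.425]
orientation: [179.8, 0.1, -68.1]
clock: 51.88
tool_pos: [0.5492, -0.1022, 0.3563]
orientation: [179.6, 0.2, -68.0]
force: [-0.8, 0.6, -1.3]
clock: 52.3
tool_pos: [0.543, -0.0806, 0.3646]
orientation: [-179.8, -0.2, -67.9]
force: [2.4, -5.5, 0.9]
(np.float64(0.54), np.float64(22.5), 0.07)
(np.float64(0.538), np.float64(25.0), 0.075)
at [ 0.543  -0.0808  0.3642] yaw -67.93 total [-0.1467  0.0022  0.0156] rows 1 each [-0.1467  0.0022  0.0156]  spin total 0.0003
```

```bash
python3 -m creep '[[[-0.03,0,0,0,0],[-0.03,0,0,0,0],[-0.03,0,0,0,0],[-0.03,0,0,0,0],[-0.023,0,0,0,0],[0,0,0,0,0]]]'|head -4; python3 lean.py|head -3;  python3 -m creep '[[[0.05,0,0,0,0],[0.05,0,-0.1,0,0],[0,0,-0.2,0,0],[0,0,-0.1,0,0],[0,0,0,0,0]]]'|head -4; python3 -c "
from h import *
go(.5034,-.1829,.38,-128)"; python3 - <<'E'
from fit import *
for n in("scene","side"):
    s=snap(n)
    q=[on_z(s,m["uv"],.033)[0][:2] for m in nets.landmark_of(s,"cup1")]
    q=[k for k in q if .07<np.hypot(*(k-[.5557,-.1159]))<.1]
    X,R=fit(np.array([.5557,-.1159]),None,q); print(len(q),X[:2],np.degrees(X[2]),[(np.round(on_z(s,m["uv"],.165)[0],4)) for m in nets.landmark_of(s,"post")])
E
```

```text
clock: 52.9
tool_pos: [0.5321, -0.054, 0.3642]
orientation: [-179.8, -0.1, -67.9]
force: [2.6, -4.9, 1.4]
(np.float64(0.53), np.float64(-2.5), 0.07)
(np.float64(0.528), np.float64(0.0), 0.07)
(np.float64(0.527), np.float64(2.5), 0.07)
clock: 53.42
tool_pos: [0.54, -0.0736, 0.4467]
orientation: [-179.6, -0.1, -68.0]
force: [0.4, -0.0, 0.2]
at [ 0.54   -0.0736  0.4467] yaw -68.02 total [0.4378 0.3766 0.3316] rows 4 each [0.1094 0.0941 0.0829]  spin total 0.6664
4 [ 0.55669632 -0.11909002] 106.51659599513732 [array([ 0.5188, -0.0306,  0.165 ])]
5 [ 0.55488666 -0.11609699] 109.27573148098818 [array([ 0.5711, -0.2299,  0.165 ])]
```

```bash
python3 -m creep '[[[0.1094,0.0941,0,0,0],[0.1094,0.0941,0,0,0],[0.1094,0.0941,0,0,0],[0.1094,0.0941,0,0,0],[0,0,0,0.076,0],[0,0,0,0.076,0],[0,0,0,0.076,0],[0,0,0,0.076,0]]]'|head -4; python3 - <<'E'
from fit import *
s=snap("wrist"); C=np.array([.5557,-.1159])
for m in nets.landmark_of(s,"cup1")+nets.landmark_of(s,"pedestal"): 
    p=on_z(s,m["uv"],.033)[0]; print(np.round(p,3),np.degrees(np.arctan2(p[1]-C[1],p[0]-C[0]))%360,np.hypot(*(p[:2]-C)),m["uv"],m["confidence"])
for m in nets.landmark_of(s,"post"): print("post",on_z(s,m["uv"],.165))
E
python3 -m creep '[[[0,0,0,0.076,0],[0,0,0,0.076,0],[0,0,0,0.076,0],[0,0,0,0.076,0],[0,0,0,0.059,0],[0,0,0,0,0],[0,0,0,0,0]]]'|head -4; python3 lean.py|head -3; python3 - <<'E'
from fit import *
s=snap("wrist"); C=np.array([.5557,-.1159])
for m in nets.landmark_of(s,"cup1"): 
    p=on_z(s,m["uv"],.033)[0]; print(np.round(p,3),np.degrees(np.arctan2(p[1]-C[1],p[0]-C[0]))%360,np.hypot(*(p[:2]-C)),m["uv"],m["confidence"])
cv2.imwrite("pics/last.png",cv2.resize(s["frame"][:300,120:520,::-1],(800,600)))
go(.5034,-.1829,.287,-128)
E
```

```text
clock: 54.38
tool_pos: [0.5017, -0.1827, 0.4406]
orientation: [179.9, 0.0, -95.8]
force: [0.5, 0.2, -0.8]
[ 0.472 -0.098  0.033] 167.9255985696813 0.08602887569789319 [347.9, 228.0] 0.86
[ 0.499 -0.183  0.033] 229.70790148932642 0.08808493363330991 [321.7, 168.2] 0.82
[ 0.638 -0.132  0.033] 348.8111489883572 0.08346245329658752 [224.9, 215.5] 0.71
[ 0.58  -0.202  0.033] 285.7328226900876 0.08988221543941244 [257.2, 160.2] 0.62
[ 0.574 -0.078  0.033] 64.86912754468501 0.042227902298521615 [275.8, 248.0] 0.93
[ 0.641 -0.134  0.033] 348.0770367022687 0.08682105709665339 [222.6, 214.5] 0.51
post [[ 0.52860134 -0.03867975  0.165     ]]
post [[ 0.61208825 -0.15954515  0.165     ]]
clock: 55.17
tool_pos: [0.5019, -0.1824, 0.4414]
orientation: [180.0, -0.0, -127.7]
force: [0.9, 0.0, -0.6]
(np.float64(0.62), np.float64(-5.0), 0.07)
(np.float64(0.62), np.float64(-10.0), 0.07)
(np.float64(0.618), np.float64(-7.5), 0.07)
[ 0.47  -0.105  0.033] 172.544448058953 0.08684782927157844 [374.9, 200.3] 0.7
[ 0.497 -0.183  0.033] 228.52403061638125 0.08890917093800287 [322.8, 166.7] 0.67
[ 0.58  -0.199  0.033] 286.0730723962866 0.08683019110848138 [265.3, 195.0] 0.67
at [ 0.5019 -0.1825  0.4416] yaw -127.91 total [-0.0029 -0.0074  0.7729] rows 5 each [-0.0006 -0.0015  0.1546]  spin total 0.0010
```

```bash
python3 -m creep '[[[-0.023,0.015,0.1,0,0],[0,0,0.1,0,0],[0,0,0.1,0,0],[0,0,0,0,0],[0,0,0.08,0,0],[0,0,0.08,0,0],[0,0,0,0,0]]]'|head -4; python3 -m creep '[[[0,0,0.07,0,0],[0,0,0.07,0,0],[0,0,0.07,0,0],[0,0,0.06,0,0],[0,0,0.04,0,0],[0,0,0,0,0]]]'|head -4;  python3 -c "
from h import *
go(.4999,-.1801,.287,-128)"
```

```text
clock: 55.95
tool_pos: [0.5018, -0.1769, 0.3479]
orientation: [179.8, -0.1, -128.0]
force: [-0.6, 0.4, -0.2]
clock: 56.45
tool_pos: [0.5023, -0.1771, 0.2872]
orientation: [179.9, -0.1, -128.0]
force: [0.4, 0.8, -0.7]
at [ 0.5023 -0.1771  0.2872] yaw -128.04 total [0.0194 0.0001 0.001 ] rows 1 each [0.0194 0.0001 0.001 ]  spin total -0.0005
```

```bash
python3 -m creep '[[[0.01,0,0,0,0.4],[0,0,0,0,0.4],[0,0,0,0,0.4],[0,0,0,0,0.4],[0,0,0,0,0.4],[0,0,-0.15,0,1],[0,0,-0.2,0,1],[0,0,-0.2,0,1]]]'|head -3;  python3 -m creep '[[[0,0,-0.1,0.06,1],[0,0,0,0.06,1],[0,0,0,0.06,1],[0,0,0,0.06,1],[0,0,0,0,1]]]'|head -4; python3 chk.py 1 2 3 4|grep cup; python3 - <<'E'
from h import *
print(telemetry.get_obs()["joint_pos"])
go(.642,.081,.41,-150)
E
```

```text
clock: 57.12
tool_pos: [0.5007, -0.1786, 0.3986]
orientation: [179.9, -0.1, -128.1]
clock: 57.53
tool_pos: [0.501, -0.1786, 0.4181]
orientation: [-180.0, 0.0, -149.9]
force: [-0.6, -0.4, -0.4]
cup 1 [(0.608, array([0.66, 0.56]), np.float64(0.0), np.float64(0.008)), (0.6, array([0.61, 0.59]), np.float64(-0.004), np.float64(0.008))]
cup 2 [(0.615, array([0.59, 0.64]), np.float64(-0.004), np.float64(0.008)), (0.604, array([0.62, 0.59]), np.float64(0.0), np.float64(0.008))]
cup 3 [(0.496, array([0.32, 0.67]), np.float64(-0.012), np.float64(0.0)), (0.492, array([0.28, 0.71]), np.float64(-0.012), np.float64(-0.004))]
cup 4 [(0.532, array([0.5 , 0.56]), np.float64(-0.004), np.float64(-0.008)), (0.526, array([0.47, 0.58]), np.float64(-0.004), np.float64(-0.012))]
[ 1.51699960e+00  6.54244048e+00 -1.61532386e+01  5.16514098e-03
 -6.73068445e+01 -6.10268941e+01]
at [ 0.5011 -0.1786  0.4177] yaw -149.51 total [-1.2655  0.7612  0.0383] rows 8 each [-0.1582  0.0951  0.0048]  spin total 0.0055
```

```bash
python3 -m creep '[[[-0.158,0.095,0,0,1],[-0.158,0.095,0,0,1],[-0.158,0.095,0,0,1],[-0.158,0.095,0,0,1],[-0.158,0.095,0,0,1],[-0.158,0.095,0,0,1],[-0.158,0.095,0,0,1],[-0.158,0.095,0,0,1]]]'|head -3;  python3 - <<'E'
from h import *
a=snap("scene");b=snap("side");w=snap("wrist")
def top(s,m):
    v,u=np.nonzero(m["region"]); P=on_z(s,np.c_[u,v],.065)[:,:2]*1000; c,r=cv2.minEnclosingCircle(P.astype(np.float32)); return np.round(c,1),round(r,1),np.round(P.min(0)),np.round(P.max(0))
for s in(a,b,w):
    for m in nets.landmark_of(s,"tin")[:2]: print("lm",np.round(on_z(s,m["uv"],0)[0],4),round(m["confidence"],2),m["uv"])
    for m in nets.masks_of(s,"tin")[:2]: print("mask",m["uv"],round(m["confidence"],2),top(s,m))
go(.642,.081,.3,-150)
E
```

```text
clock: 58.4
tool_pos: [0.6432, 0.0821, 0.4175]
orientation: [-180.0, -0.0, -149.5]
lm [0.6396 0.0875 0.    ] 0.8 [320.4, 251.9]
lm [ 0.4194 -0.263   0.    ] 0.58 [296.4, 167.3]
mask [321.2, 245.3] 0.62 (array([656.5, 102.7]), 49.7, array([612.,  59.]), array([700., 148.]))
lm [0.6489 0.0774 0.    ] 0.76 [356.4, 214.8]
mask [355.0, 202.7] 0.79 (array([624.7,  52.7]), 58.6, array([594.,   1.]), array([664., 107.]))
lm [0.636  0.0851 0.    ] 0.94 [323.4, 163.3]
mask [319.4, 170.9] 0.56 (array([635.4,  81.2]), 32.2, array([605.,  52.]), array([667., 111.]))
at [0.6422 0.0792 0.4181] yaw -149.71 total [-0.0035  0.0084  0.5905] rows 4 each [-0.0009  0.0021  0.1476]  spin total 0.0032
```

```bash
python3 -m creep '[[[0.015,0.01,0.15,0,1],[0,0,0.15,0,1],[0,0,0.15,0,1],[0,0,0.1,0,1],[0,0,0,0,1],[0,0,0,0,1]]]'|head -3;  python3 - <<'E'
from h import *
w=snap("wrist")
for m in nets.landmark_of(w,"tin")[:2]: print("lm",np.round(on_z(w,m["uv"],0)[0],4),round(m["confidence"],2),m["uv"])
for m in nets.masks_of(w,"tin")[:2]:
    v,u=np.nonzero(m["region"]); P=on_z(w,np.c_[u,v],.065)[:,:2]; R,t=pose(); T=(P-t[:2])@R[:2,:2]*1000
    print(m["uv"],m["confidence"],T.min(0),T.max(0),P.mean(0))
go(.637,.0825,.214,-150)
E
```

```text
clock: 59.35
tool_pos: [0.6388, 0.0797, 0.3076]
orientation: [-180.0, -0.1, -149.7]
lm [0.6364 0.0831 0.    ] 0.67 [323.8, 190.1]
[320.1, 206.4] 0.6 [-28.05502672 -25.56468927] [38.45758112 29.77562351] [0.63360774 0.07943953]
at [0.6396 0.0804 0.31  ] yaw -149.67 total [0.0076 0.0163 0.4798] rows 3 each [0.0025 0.0054 0.1599]  spin total 0.0037
```

```bash
python3 -m creep '[[[0.015,0.012,0.1,0,1],[0,0,0.13,0,1],[0,0,0.13,0,1],[0,0,0.11,0,1],[0,0,0,0,1]]]'|head -4; python3 -m creep '[[[0,0,0,0,0],[0,0,0,0,0],[0,0,0,0,0],[0,0,0,0,0],[0,0,0,0,0],[0,0,0,0,0],[0,0,0,0,0],[0,0,0,0,0]]]'; python3 -m creep '[[[0,0,0,0,0],[0,0,0,0,0],[0,0,-0.1,0,0],[0,0,-0.15,0,0],[0,0,-0.2,0,0],[0,0,-0.2,0,0],[0,0,-0.2,0,0],[0,0,-0.2,0,0]]]'
```

```text
clock: 59.92
tool_pos: [0.6341, 0.0806, 0.2109]
orientation: [179.9, -0.2, -149.7]
force: [-0.7, -0.4, -0.6]
clock: 60.58
tool_pos: [0.6357, 0.0812, 0.2152]
orientation: [-180.0, 0.1, -149.6]
force: [-0.4, 0.1, 6.5]
opening: 0.0594
gripper_force: 30.0
clock: 61.25
tool_pos: [0.6345, 0.0808, 0.4257]
orientation: [180.0, -0.0, -149.7]
force: [2.1, 0.6, -1.9]
opening: 0.059
gripper_force: 30.0
```

```bash
python3 - <<'E'
from h import *
from fit import *
C=np.array([.5557,-.1159])
w=snap("wrist"); R,t=pose()
for m in nets.masks_of(w,"tin")[:2]:
    v,u=np.nonzero(m["region"]); print(m["uv"],m["confidence"],v.min(),v.max(),u.min(),u.max())
b=snap("side"); a=snap("scene")
A=nets.landmark_of(a,"tin");B=nets.landmark_of(b,"tin"); print(A[:2],B[:2])
if A and B: p,e=tri(a,A[0]["uv"],b,B[0]["uv"]); print(p,e,"in tool",R.T@(p-t)*1000)
go(*C,.42,-131)
E
```

```text
[320.6, 243.0] 0.77 190 320 265 375
[{'uv': [321.8, 205.7], 'confidence': 0.7}] [{'uv': [358.4, 147.8], 'confidence': 0.85}]
[0.64013123 0.0884208  0.21761152] 0.01599554130863404 in tool [ -4.90184101   5.59062307 217.92591432]
at [0.6346 0.0809 0.4223] yaw -149.68 total [ 0.8372 -0.6505  0.0125] rows 6 each [ 0.1395 -0.1084  0.0021]  spin total -0.2076
```

```bash
python3 - <<'E'
from h import *
w=snap("wrist"); M=np.linalg.inv(w["mount"])
def px(p):
    q=M[:3,:3]@p+M[:3,3]; k=np.hypot(q[0],q[1]); r=np.arctan2(k,q[2]); return round(w["cy"]+w["fy"]*r*q[1]/k,1)
for e in(-8,-4,0,4,8): print(e,"bottom",px([.03+e/1e3,0,.215]),"top",px([.03+e/1e3,0,.150]))
for m in nets.masks_of(w,"tin")[:2]:
    print(m["confidence"],[np.nonzero(m["region"][:,u])[0][[0,-1]] for u in(310,320,330)])
g=w["frame"]; print([(v,*g[v,320]) for v in range(176,262,4)])
E
```

```text
-8 bottom 194.0 top 232.7
-4 bottom 188.1 top 224.5
0 bottom 182.2 top 216.2
4 bottom 176.1 top 207.7
8 bottom 170.1 top 199.1
0.88 [array([191, 319]), array([191, 319]), array([192, 319])]
[(176, np.uint8(209), np.uint8(211), np.uint8(198)), (180, np.uint8(204), np.uint8(208), np.uint8(193)), (184, np.uint8(203), np.uint8(206), np.uint8(192)), (188, np.uint8(203), np.uint8(205), np.uint8(192)), (192, np.uint8(106), np.uint8(91), np.uint8(84)), (196, np.uint8(124), np.uint8(80), np.uint8(57)), (200, np.uint8(124), np.uint8(80), np.uint8(57)), (204, np.uint8(123), np.uint8(79), np.uint8(57)), (208, np.uint8(185), np.uint8(124), np.uint8(94)), (212, np.uint8(104), np.uint8(102), np.uint8(98)), (216, np.uint8(126), np.uint8(124), np.uint8(119)), (220, np.uint8(154), np.uint8(150), np.uint8(144)), (224, np.uint8(139), np.uint8(136), np.uint8(130)), (228, np.uint8(129), np.uint8(127), np.uint8(118)), (232, np.uint8(244), np.uint8(244), np.uint8(240)), (236, np.uint8(169), np.uint8(166), np.uint8(154)), (240, np.uint8(171), np.uint8(167), np.uint8(154)), (244, np.uint8(173), np.uint8(169), np.uint8(156)), (248, np.uint8(206), np.uint8(205), np.uint8(189)), (252, np.uint8(244), np.uint8(243), np.uint8(237)), (256, np.uint8(170), np.uint8(166), np.uint8(154)), (260, np.uint8(165), np.uint8(162), np.uint8(150))]
```

```bash
python3 -m creep '[[[0,0,0,-0.052,0],[0,0,0,-0.052,0],[0,0,0,-0.052,0],[0,0,0,-0.052,0],[0,0,0,0,0]]]'|head -3; python3 -c "
from h import *
go(.5518,-.1213,.42,-131)"
```

```text
clock: 62.07
tool_pos: [0.6351, 0.0811, 0.4221]
orientation: [179.9, -0.1, -130.7]
at [0.6351 0.0811 0.4221] yaw -130.74 total [ 1.0386 -0.3446  0.0125] rows 6 each [ 0.1731 -0.0574  0.0021]  spin total 0.0029
```

```bash
python3 -m creep '[[[0.1484,-0.0492,0,0,0],[0.1484,-0.0492,0,0,0],[0.1484,-0.0492,0,0,0],[0.1484,-0.0492,0,0,0],[0.1484,-0.0492,0,0,0],[0.1484,-0.0492,0,0,0],[0.1484,-0.0492,0,0,0],[0,0,0,0,0]]]'|head -3; python3 - <<'E'
from h import *
go(.5518,-.1213,.345,-131)
for n in("scene","side"):
    s=snap(n)
    for m in nets.landmark_of(s,"tin")[:1]: print(n,"tin",np.round(on_z(s,m["uv"],.207)[0],4),m["confidence"])
    for m in nets.landmark_of(s,"pedestal")[:1]: print(n,"ped",np.round(on_z(s,m["uv"],.12)[0],4),m["confidence"])
E
```

```text
clock: 62.73
tool_pos: [0.5489, -0.1246, 0.4231]
orientation: [179.9, -0.1, -131.3]
at [ 0.5489 -0.1246  0.4231] yaw -131.28 total [-0.0228 -0.0008  0.3907] rows 3 each [-0.0076 -0.0003  0.1302]  spin total -0.0031
scene tin [ 0.5426 -0.1239  0.207 ] 0.68
scene ped [ 0.5814 -0.1101  0.12  ] 0.56
side tin [ 0.5587 -0.1175  0.207 ] 0.66
side ped [ 0.5578 -0.1063  0.12  ] 0.68
```

```bash
python3 -m creep '[[[-0.022,0,0.1,0,0],[0,0,0.1,0,0],[0,0,0.1,0,0],[0,0,0.07,0,0],[0,0,0,0,0],[0,0,0,0,0]]]'|head -4; python3 -m creep '[[[0,0,0.015,0,0],[0,0,0.015,0,0],[0,0,0.01,0,0],[0,0,0,0,0]]]'|head -4; python3 -c "
from h import *
go(.5518,-.1213,.335,-131)"
```

```text
clock: 63.53
tool_pos: [0.5542, -0.117, 0.3492]
orientation: [179.9, -0.1, -130.9]
force: [0.5, 0.3, -1.5]
clock: 63.87
tool_pos: [0.5539, -0.1177, 0.3418]
orientation: [-180.0, 0.0, -131.0]
force: [-0.2, -0.3, -1.8]
at [ 0.5539 -0.1177  0.3418] yaw -130.95 total [ 0.0206 -0.004   0.0338] rows 1 each [ 0.0206 -0.004   0.0338]  spin total 0.0005
```

```bash
python3 -m creep '[[[0.019,-0.003,0.015,0,0],[0,0,0,0,0]]]'|head -4;  python3 -m creep '[[[0,0,0.008,0,0],[0,0,0.008,0,0],[0,0,0,0,0]]]'|head -4; python3 -m creep '[[[0,0,0.006,0,0],[0,0,0,0,0]]]'|head -4
```

```text
clock: 64.03
tool_pos: [0.5514, -0.1213, 0.3384]
orientation: [180.0, -0.0, -131.0]
force: [-0.6, -0.3, -2.1]
clock: 64.28
tool_pos: [0.5519, -0.1211, 0.3354]
orientation: [-180.0, -0.0, -131.0]
force: [-0.4, -0.3, -1.1]
clock: 64.45
tool_pos: [0.5519, -0.1211, 0.3352]
orientation: [-180.0, -0.0, -130.9]
force: [-3.6, 0.3, 6.1]
```

```bash
python3 -m creep '[[[0,0,0,0,0.75],[0,0,0,0,0.8],[0,0,0,0,0.85],[0,0,0,0,0.85],[0,0,0,0,0.85],[0,0,0,0,0.85]]]';  python3 -m creep '[[[0,0,-0.08,0,0.85],[0,0,-0.15,0,0.85],[0,0,-0.2,0,0.85],[0,0,-0.1,0,0.85],[-0.2,0,0,0,0.85],[-0.2,0,0,0,0.85],[-0.2,0,0,0,0.85],[0,0,0,0,0.85]]]'|head -4; python3 - <<'E'
from h import *
a=snap("scene");b=snap("side")
for s in(a,b):
    for m in nets.landmark_of(s,"tin")[:2]: print("tin",np.round(on_z(s,m["uv"],.12)[0],4),m["confidence"],m["uv"])
A=nets.landmark_of(a,"tin");B=nets.landmark_of(b,"tin"); print(tri(a,A[0]["uv"],b,B[0]["uv"]))
cv2.imwrite("pics/last.png",np.hstack([cv2.resize(b["frame"][150:280,270:400,::-1],(400,400)),cv2.resize(a["frame"][130:230,240:340,::-1],(400,400))]))
E
```

```text
clock: 64.95
tool_pos: [0.5519, -0.121, 0.3342]
orientation: [180.0, -0.0, -130.9]
force: [-0.9, -0.5, 0.3]
opening: 0.0746
gripper_force: 0.0
clock: 65.62
tool_pos: [0.6339, -0.0262, 0.4391]
orientation: [-180.0, 0.0, -130.8]
force: [-0.1, -1.8, -1.4]
tin [ 0.5516 -0.1064  0.12  ] 0.59 [297.5, 182.5]
tin [ 0.5641 -0.119   0.12  ] 0.74 [341.3, 224.0]
tin [ 0.4337 -0.5308  0.12  ] 0.73 [311.9, 368.8]
(array([ 0.55841013, -0.10975109,  0.11752687]), np.float64(0.01590467018765415))
```

View pics/last.png

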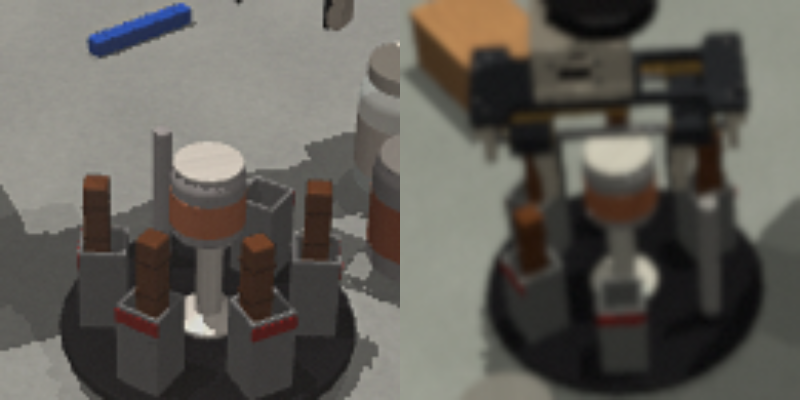

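All four sticks stand in their cups and the tin is upright on the pedestal. In the side crop the tin is at (207,190) and the sticks at (97,210), (152,270), (257,270) and (318,215). Now the post.

```bash
python3 -m creep '[[[-0.08,0.1,0,0,0.35],[-0.08,0.1,0,0,0.35],[-0.08,0.1,0,0,0.35],[-0.08,0.1,0,0,0.35],[0,0,0,0,0.35],[0,0,0,0,0.35]]]'|head -3; python3 - <<'E'
from h import *
C=np.array([.5557,-.1165])
for n in("wrist","scene","side"):
    s=snap(n)
    for m in nets.landmark_of(s,"post")[:2]:
        p=on_z(s,m["uv"],.165)[0]; print(n,np.round(p,4),round(m["confidence"],2),m["uv"],np.degrees(np.arctan2(*(p[:2]-C)[::-1])),np.hypot(*(p[:2]-C)))
    if n=="wrist": W=s
g=W["frame"]; 
p=np.array([.528,-.036,.165]); go(.528,-.036,.43)
E
```

```text
clock: 66.42
tool_pos: [0.6114, 0.0707, 0.4409]
orientation: [-180.0, 0.0, -130.9]
wrist [ 0.5281 -0.035   0.165 ] 0.96 [311.8, 40.1] 108.67951589742756 0.08607886808757112
wrist [ 0.5964 -0.0304  0.165 ] 0.41 [253.1, 98.6] 64.7047329375059 0.09521505396448317
scene [ 0.5357 -0.0256  0.165 ] 0.56 [317.6, 182.4] 102.40336211985246 0.09311263332910844
scene [0.8531 0.1818 0.165 ] 0.26 [287.8, 281.0] 45.08975426192473 0.4212240702615467
side [ 0.5248 -0.0279  0.165 ] 0.57 [319.7, 189.8] 109.23201914004773 0.09386991702853639
at [0.6121 0.0695 0.4403] yaw -131.02 total [ 0.6737 -0.029   0.0517] rows 4 each [ 0.1684 -0.0072  0.0129]
```

```bash
python3 -m creep '[[[0.1684,-0.0072,0,0,0.35],[0.1684,-0.0072,0,0,0.35],[0.1684,-0.0072,0,0,0.35],[0.1684,-0.0072,0,0,0.35],[0,0,0.15,0,0.35],[0,0,0,0,0.35],[0,0,0,0,0.35]]]'|head -3; python3 - <<'E'
from h import *
s=snap("wrist")
for m in nets.landmark_of(s,"post")[:2]:
        p=on_z(s,m["uv"],.165)[0]; print(np.round(p,4),round(m["confidence"],2),m["uv"])
go(.528,-.0357,.316); print(telemetry.get_obs()["opening"])
E
```

```text
clock: 67.3
tool_pos: [0.5277, -0.0358, 0.4099]
orientation: [179.9, -0.1, -131.0]
[ 0.5282 -0.0361  0.165 ] 0.63 [318.2, 211.2]
at [ 0.5289 -0.035   0.4112] yaw -130.94 total [0.0057 0.0015 0.4762] rows 3 each [0.0019 0.0005 0.1587] 
0.030677460452435624
```

```bash
python3 -m creep '[[[0.004,0.001,0.11,0,0.35],[0,0,0.13,0,0.35],[0,0,0.13,0,0.35],[0,0,0.1,0,0.35],[0,0,0,0,0.35]]]'|head -4; python3 -m creep '[[[0,0,0,0,0],[0,0,0,0,0],[0,0,0,0,0],[0,0,0,0,0],[0,0,0,0,0]]]'; cat > turn.py <<'E'
from h import *
import sys
C=np.array([.5557,-.1165]); R,t=pose(); a=np.arctan2(*(t[:2]-C)[::-1]); print("theta",np.degrees(a),"r",np.hypot(*(t[:2]-C)),"z",t[2])
p=t[:2]; rows=[]
for st in map(float,sys.argv[1:]):
    a+=np.radians(st); q=C+.085*np.array([np.cos(a),np.sin(a)]); d=R.T[:2,:2]@(q-p)/.2; rows.append([round(float(k),3) for k in d]); p=q
print(rows)
E
python3 turn.py 4 8 10 10 10 10 10 10
```

```text
clock: 67.82
tool_pos: [0.5271, -0.0351, 0.3132]
orientation: [179.8, -0.2, -130.9]
force: [-0.9, -0.3, -0.7]
clock: 68.23
tool_pos: [0.5283, -0.0372, 0.318]
orientation: [-179.8, -0.1, -130.9]
force: [6.8, -15.9, -5.5]
opening: 0.0152
gripper_force: 30.0
theta 109.06534632703425 r 0.08386079836027065 z 0.3180284496571379
[[0.023, 0.019], [0.055, 0.022], [0.072, 0.017], [0.074, 0.004], [0.074, -0.009], [0.071, -0.022], [0.066, -0.034], [0.059, -0.045]]
```

```bash
python3 -m creep '[[[0,-0.01,0,0,0],[0,0,0,0,0]]]'|head -4; python3 turn.py 4 8 10 10 10 10 10 10
```

```text
clock: 68.4
tool_pos: [0.5294, -0.0375, 0.318]
orientation: [-179.9, 0.0, -131.0]
force: [-0.9, -6.4, 2.6]
theta 108.40588522399803 r 0.083293574058504 z 0.3180335199681119
[[0.022, 0.022], [0.055, 0.023], [0.072, 0.017], [0.074, 0.005], [0.074, -0.008], [0.071, -0.021], [0.066, -0.033], [0.06, -0.044]]
```

```bash
sed -i 's/-.1165/-.1178/' turn.py; python3 -m creep '[[[0.018,0.014,0,0,0],[0.055,0.023,0,0,0],[0.072,0.017,0,0,0],[0.074,0.005,0,0,0],[0.074,-0.008,0,0,0]]]'|head -4;  python3 turn.py 10 10 10 10 10 10 10 10
```

```text
clock: 68.82
tool_pos: [0.4841, -0.0737, 0.3184]
orientation: [-179.8, 0.3, -130.8]
force: [5.8, 2.8, -0.9]
theta 148.38695798121492 r 0.08410773470352 z 0.3183868477013816
[[0.073, -0.014], [0.068, -0.03], [0.061, -0.042], [0.053, -0.052], [0.043, -0.06], [0.032, -0.067], [0.02, -0.071], [0.007, -0.074]]
```

```bash
cat > ideal.py <<'E'
import numpy as np
y=np.radians(-131); R=np.array([[np.cos(y),np.sin(y)],[np.sin(y),-np.cos(y)]])
a=150.4; f=lambda a:.085*np.array([np.cos(np.radians(a)),np.sin(np.radians(a))])
for k in range(33):
    d=R.T@(f(a+10)-f(a))/.2; a+=10; print(k+1,round(a,1),np.round(d,3))
E
python3 ideal.py; python3 -m creep '[[[0.072,-0.017,0,0,0],[0.068,-0.029,0,0,0],[0.062,-0.041,0,0,0],[0.054,-0.051,0,0,0]]]'|head -4;  python3 turn.py 10
```

```text
1 160.4 [ 0.071 -0.021]
2 170.4 [ 0.066 -0.033]
3 180.4 [ 0.06  -0.044]
4 190.4 [ 0.051 -0.054]
5 200.4 [ 0.041 -0.062]
6 210.4 [ 0.03  -0.068]
7 220.4 [ 0.017 -0.072]
8 230.4 [ 0.005 -0.074]
9 240.4 [-0.008 -0.074]
10 250.4 [-0.021 -0.071]
11 260.4 [-0.033 -0.066]
12 270.4 [-0.044 -0.06 ]
13 280.4 [-0.054 -0.051]
14 290.4 [-0.062 -0.041]
15 300.4 [-0.068 -0.03 ]
16 310.4 [-0.072 -0.017]
17 320.4 [-0.074 -0.005]
18 330.4 [-0.074  0.008]
19 340.4 [-0.071  0.021]
20 350.4 [-0.066  0.033]
21 360.4 [-0.06   0.044]
22 370.4 [-0.051  0.054]
23 380.4 [-0.041  0.062]
24 390.4 [-0.03   0.068]
25 400.4 [-0.017  0.072]
26 410.4 [-0.005  0.074]
27 420.4 [0.008 0.074]
28 430.4 [0.021 0.071]
29 440.4 [0.033 0.066]
30 450.4 [0.044 0.06 ]
31 460.4 [0.054 0.051]
32 470.4 [0.062 0.041]
33 480.4 [0.068 0.03 ]
clock: 69.15
tool_pos: [0.4693, -0.1316, 0.3182]
orientation: [-180.0, 0.0, -130.9]
force: [-5.9, 4.6, 13.4]
theta -170.89484413296867 r 0.08751819597594851 z 0.3181826391113893
[[0.033, -0.069]]
```

```bash
python3 -m creep '[[[0.042,-0.062,0,0,0],[0.03,-0.068,0,0,0],[0.017,-0.072,0,0,0],[0.005,-0.074,0,0,0]]]'|head -4;  python3 turn.py 10|head -1; python3 -m creep '[[[-0.008,-0.074,0,0,0],[-0.021,-0.071,0,0,0],[-0.033,-0.066,0,0,0],[-0.044,-0.06,0,0,0]]]'|head -4;  python3 turn.py 10|head -1
```

```text
clock: 69.48
tool_pos: [0.4985, -0.1829, 0.3181]
orientation: [180.0, -0.1, -130.9]
force: [-5.6, 3.4, 10.3]
theta -131.30438344305276 r 0.08664018353561309 z 0.3180592405819901
clock: 69.82
tool_pos: [0.5542, -0.2024, 0.318]
orientation: [-180.0, -0.1, -131.0]
force: [-5.3, 2.7, 9.4]
theta -91.011302113542 r 0.084599222179856 z 0.3180461276831754
```

Small forces, tracking well. Continuing.

```bash
python3 -m creep '[[[-0.054,-0.051,0,0,0],[-0.062,-0.041,0,0,0],[-0.068,-0.03,0,0,0],[-0.072,-0.017,0,0,0]]]'|head -4;  python3 turn.py 10|head -1; python3 -m creep '[[[-0.074,-0.005,0,0,0],[-0.074,0.008,0,0,0],[-0.071,0.021,0,0,0],[-0.066,0.033,0,0,0]]]'|head -4;  python3 turn.py 10|head -1
```

```text
clock: 70.15
tool_pos: [0.61, -0.1826, 0.3181]
orientation: [-179.8, -0.1, -130.9]
force: [1.9, -10.3, 1.6]
theta -50.04634688700928 r 0.08453991341181767 z 0.3180840332433863
clock: 70.48
tool_pos: [0.6436, -0.1314, 0.3184]
orientation: [-179.2, 0.5, -130.9]
force: [29.1, -10.7, -16.4]
theta -8.785700646381564 r 0.08894075396436756 z 0.31841687191384616
```

```bash
python3 -m creep '[[[0,0,0,0,0],[0,0,0,0,0]]]'; python3 - <<'E'
from h import *
o=telemetry.get_obs(); R,t=pose(); print("tool-frame force",R.T@o["force"],"moment",R.T@o["moment"]); print(o["joint_pos"])
for n in("scene","side"):
    s=snap(n)
    for q,z in(("post",.165),("tin",.12)):
        for m in nets.landmark_of(s,q)[:1]: print(n,q,np.round(on_z(s,m["uv"],z)[0],4),round(m["confidence"],2))
go(.5557+.085*np.cos(np.radians(-9.6)),-.1178+.085*np.sin(np.radians(-9.6)),.318)
E
```

```text
clock: 70.65
tool_pos: [0.644, -0.1296, 0.3185]
orientation: [-179.2, 0.6, -130.8]
force: [28.2, -6.4, -15.1]
opening: 0.0136
gripper_force: 30.6
tool-frame force [-13.38263576 -25.27857142  15.63060646] moment [ 8.96029913 -5.12749603 -0.29617308]
[  5.644013    22.13172918  -8.78680111   0.17274915 -58.09333744
 -46.51394257]
scene post [ 0.6317 -0.1357  0.165 ] 0.73
scene tin [ 0.5563 -0.1092  0.12  ] 0.8
side post [ 0.6373 -0.1265  0.165 ] 0.87
side tin [ 0.5655 -0.1155  0.12  ] 0.82
at [ 0.6438 -0.1303  0.3184] yaw -130.83 total [0.0205 0.0108 0.0019] rows 1 each [0.0205 0.0108 0.0019]
```

The opening of 13.6 mm shows the post sitting at the edge of the pads. I'll open, recentre and grip again.

```bash
python3 -m creep '[[[0,0,0,0,0.35],[0,0,0,0,0.35],[0,0,0,0,0.35],[0,0,0,0,0.35]]]'; python3 - <<'E'
from h import *
s=snap("wrist"); R,t=pose()
for m in nets.landmark_of(s,"post")[:2]:
    p=on_z(s,m["uv"],.165)[0]; print(np.round(p,4),round(m["confidence"],2),m["uv"],"tool",(R.T@(p-t))*1000)
for n in("scene","side"):
    s=snap(n)
    for m in nets.landmark_of(s,"post")[:1]: p=on_z(s,m["uv"],.165)[0];print(n,np.round(p,4),round(m["confidence"],2),(R.T@(p-t))*1000)
E
```

```text
clock: 71.28
tool_pos: [0.6393, -0.1304, 0.318]
orientation: [-179.8, 0.2, -130.9]
force: [4.6, -1.1, 1.2]
opening: 0.0296
gripper_force: 2.3
[ 0.6372 -0.1436  0.165 ] 0.9 [304.9, 249.0] tool [ 11.66035584  -6.61650072 152.9746439 ]
[ 0.5259 -0.1803  0.165 ] 0.28 [439.2, 35.8] tool [112.22087436  53.42079168 152.47702953]
scene [ 0.6241 -0.1365  0.165 ] 0.93 [ 14.79838587   7.92588547 152.91087795]
side [ 0.641  -0.1233  0.165 ] 0.89 [ -6.2694854    3.81452114 152.98289276]
```

```bash
python3 -m creep '[[[0,-0.03,0,0,0.35],[0.055,0,0,0,0.35],[0,0,0,0,0.35]]]'; python3 - <<'E'
from h import *
s=snap("wrist"); R,t=pose()
for m in nets.landmark_of(s,"post")[:1]:
    p=on_z(s,m["uv"],.165)[0]; print(np.round(p,4),round(m["confidence"],2),m["uv"],"tool",(R.T@(p-t))*1000)
E
python3 -m creep '[[[0,0,0,0,0],[0,0,0,0,0],[0,0,0,0,0],[0,0,0,0,0],[0,0,0,0,0]]]'
```

```text
clock: 71.83
tool_pos: [0.6336, -0.1435, 0.3158]
orientation: [179.9, -0.1, -131.0]
force: [-1.0, -0.1, -0.4]
opening: 0.031
gripper_force: 0.0
[ 0.6364 -0.1427  0.165 ] 0.89 [314.4, 277.3] tool [ -2.22017813  -1.85508933 150.87103119]
clock: 72.35
tool_pos: [0.6371, -0.1425, 0.3166]
orientation: [-179.7, 0.2, -130.9]
force: [10.5, -4.4, -6.5]
opening: 0.0151
gripper_force: 30.0
```

```bash
python3 -m creep '[[[0,-0.007,0,0,0],[0,0,0,0,0]]]'|head -4; python3 turn.py 5 8 8 8 8 8 8 8 8 8 8 8 8 8 8 7 3
```

```text
clock: 72.52
tool_pos: [0.6374, -0.1432, 0.3165]
orientation: [-179.9, 0.1, -130.9]
force: [7.5, -1.7, -4.0]
theta -17.286191061345196 r 0.08553248109652521 z 0.31654974729196683
[[-0.032, 0.019], [-0.05, 0.032], [-0.045, 0.039], [-0.039, 0.044], [-0.033, 0.05], [-0.025, 0.054], [-0.018, 0.057], [-0.01, 0.059], [-0.001, 0.059], [0.007, 0.059], [0.015, 0.057], [0.023, 0.055], [0.03, 0.051], [0.037, 0.046], [0.043, 0.041], [0.042, 0.03], [0.019, 0.011]]
```

```bash
python3 -m creep '[[[-0.032,0.019,0,0,0],[-0.05,0.032,0,0,0],[-0.045,0.039,0,0,0],[-0.039,0.044,0,0,0]]]'|head -6; python3 -m creep '[[[0,0,0,0,0]]]' | sed -n 2,6p; python3 turn.py 8 8 8 8 8 8 8 8 8 8 8 8 3
```

```text
clock: 72.85
tool_pos: [0.6406, -0.1001, 0.3166]
orientation: [-179.7, 0.3, -130.9]
force: [15.8, -2.5, -10.0]
opening: 0.0153
gripper_force: 30.0
tool_pos: [0.6402, -0.0984, 0.3167]
orientation: [-179.7, 0.3, -130.8]
force: [13.0, 1.1, -7.7]
opening: 0.0154
gripper_force: 30.0
theta 12.951289113207805 r 0.08670864609960753 z 0.31666474157104313
[[-0.025, 0.055], [-0.024, 0.054], [-0.017, 0.057], [-0.008, 0.059], [-0.0, 0.059], [0.008, 0.059], [0.016, 0.057], [0.024, 0.054], [0.031, 0.05], [0.038, 0.046], [0.044, 0.04], [0.049, 0.033], [0.02, 0.011]]
```

```bash
python3 -m creep '[[[-0.036,0.045,0,0,0],[-0.025,0.054,0,0,0],[-0.018,0.057,0,0,0],[-0.009,0.059,0,0,0],[0,0,0,0,0]]]'|head -6; python3 turn.py 8 8 8 8 8 8 8 8 3
```

```text
clock: 73.35
tool_pos: [0.6175, -0.0566, 0.317]
orientation: [-179.9, 0.3, -130.8]
force: [6.5, 6.2, -2.4]
opening: 0.0153
gripper_force: 30.0
theta 44.71412368511376 r 0.08699182094393461 z 0.3170129832384304
[[0.009, 0.06], [0.008, 0.059], [0.016, 0.057], [0.024, 0.054], [0.031, 0.051], [0.038, 0.046], [0.044, 0.04], [0.049, 0.034], [0.019, 0.011]]
```

```bash
python3 -m creep '[[[0.002,0.06,0,0,0],[0.008,0.059,0,0,0],[0.016,0.057,0,0,0],[0.024,0.054,0,0,0],[0,0,0,0,0]]]'|head -6; python3 turn.py 8 8 8 8 3
```

```text
clock: 73.77
tool_pos: [0.5747, -0.0353, 0.3173]
orientation: [-179.9, 0.2, -130.9]
force: [1.0, 4.9, 1.5]
opening: 0.0151
gripper_force: 30.0
theta 77.0337184874377 r 0.08467993757544348 z 0.3173054234431243
[[0.03, 0.051], [0.038, 0.045], [0.044, 0.04], [0.049, 0.033], [0.02, 0.011]]
```

```bash
python3 -m creep '[[[0.031,0.05,0,0,0],[0.038,0.045,0,0,0],[0.044,0.04,0,0,0],[0.03,0.02,0,0,0],[0.012,0.007,0,0,0],[0,0,0,0,0],[0,0,0,0,0]]]'|head -6; python3 turn.py 3 3
```

```text
clock: 74.35
tool_pos: [0.531, -0.0384, 0.3174]
orientation: [-179.9, 0.1, -130.9]
force: [-0.8, 5.4, 9.8]
opening: 0.0153
gripper_force: 30.0
theta 107.27490807528532 r 0.08315740407546461 z 0.31741999677078925
[[0.014, 0.019], [0.02, 0.01]]
```

```bash
python3 -m creep '[[[0,0,0,0,0.35],[0,0,0,0,0.35],[0,0,0,0,0.35],[0,0,0,0,0.35],[0,0,0,0,0.35],[0,0,-0.08,0,0.35],[0,0,-0.15,0,0.35],[0,0,-0.2,0,0.35]]]'|head -6; python3 -m creep '[[[0,0,-0.15,0,0.35],[-0.19,0,0,0,0.35],[-0.19,0,0,0,0.35],[-0.19,0,0,0,0.35],[-0.19,0,0,0,0.35],[0,0,0,0,0.35],[0,0,0,0,0.35]]]'|head -4; sed -i 's/112+60/107.5+60/' chk.py; python3 chk.py 1 2 3 4|grep cup; python3 - <<'E'
from h import *
for n in("wrist","scene","side"):
    s=snap(n)
    for q,z in(("post",.165),("tin",.12)):
        for m in nets.landmark_of(s,q)[:1]: print(n,q,np.round(on_z(s,m["uv"],z)[0],4),round(m["confidence"],2),m["uv"])
E
```

```text
clock: 75.02
tool_pos: [0.5296, -0.0389, 0.4004]
orientation: [179.8, -0.3, -131.0]
force: [0.9, 0.1, 0.3]
opening: 0.0306
gripper_force: 0.0
clock: 75.6
tool_pos: [0.6311, 0.0776, 0.4305]
orientation: [179.9, -0.1, -130.9]
force: [0.4, -0.8, -1.2]
cup 1 [(0.333, array([0.  , 0.67]), np.float64(-0.008), np.float64(-0.012)), (0.331, array([0.  , 0.66]), np.float64(-0.004), np.float64(-0.008))]
cup 2 [(0.361, array([0.22, 0.5 ]), np.float64(0.0), np.float64(0.0)), (0.36, array([0.22, 0.5 ]), np.float64(0.0), np.float64(-0.004))]
cup 3 [(0.427, array([0.43, 0.43]), np.float64(0.0), np.float64(0.008)), (0.42, array([0.36, 0.48]), np.float64(-0.004), np.float64(0.004))]
cup 4 [(0.552, array([0.48, 0.62]), np.float64(-0.004), np.float64(-0.004)), (0.55, array([0.51, 0.59]), np.float64(0.0), np.float64(0.0))]
wrist post [ 0.5277 -0.0351  0.165 ] 0.96 [324.9, 19.8]
scene post [ 0.5184 -0.0242  0.165 ] 0.7 [321.7, 179.9]
scene tin [ 0.5492 -0.1218  0.12  ] 0.54 [294.9, 179.9]
side post [ 0.541  -0.0332  0.165 ] 0.7 [326.4, 190.4]
side tin [ 0.5599 -0.1163  0.12  ] 0.62 [339.4, 223.5]
```

```bash
python3 -m creep '[[[0,-0.19,-0.05,0,0.35],[0,-0.19,-0.05,0,0.35],[0,-0.19,-0.05,0,0.35],[0,0,0,0,0.35],[0,0,0,0,0.35]]]'|head -4; python3 chk.py 1 2 3 4 5
```

```text
clock: 76.67
tool_pos: [0.7175, -0.0003, 0.4613]
orientation: [180.0, -0.0, -131.1]
force: [0.1, 0.5, -0.9]
cup 1 [(0.619, array([0.68, 0.55]), np.float64(0.0), np.float64(0.004)), (0.612, array([0.57, 0.66]), np.float64(-0.004), np.float64(-0.004))]
cup 2 [(0.354, array([0.19, 0.52]), np.float64(0.0), np.float64(-0.016)), (0.339, array([0.15, 0.52]), np.float64(0.0), np.float64(-0.012))]
cup 3 [(0.356, array([0.2 , 0.51]), np.float64(-0.004), np.float64(-0.004)), (0.354, array([0.19, 0.52]), np.float64(-0.004), np.float64(0.0))]
cup 4 [(0.469, array([0.41, 0.53]), np.float64(0.004), np.float64(0.008)), (0.467, array([0.38, 0.55]), np.float64(0.0), np.float64(0.004))]
cup 5 [(0.049, array([0.07, 0.03]), np.float64(-0.016), np.float64(-0.016)), (0.034, array([0.07, 0.  ]), np.float64(0.016), np.float64(0.016))]
0.84 [444. 229.] [168. 169. 157.] [279. 303.] 138 32 -19.4
0.68 [288. 270.] [114. 112. 101.] [760.  64.] 179 95 54.3
0.63 [452. 266.] [160. 161. 150.] [397. 419.] 133 37 84.2
0.51 [411. 300.] [ 49.  86. 160.] [579. 405.] 135 20 27.4
0.5 [316. 170.] [62. 45. 33.] [ 387. -186.] 94 27 45.0
0.75 [228. 182.] [158. 153. 145.] [278. 298.] 134 46 -18.3
0.71 [318. 240.] [62. 42. 32.] [524. -29.] 117 30 81.8
0.67 [261. 162.] [189. 186. 176.] [394. 419.] 144 20 86.3
0.62 [377. 221.] [63. 42. 32.] [684.  24.] 122 24 74.7
0.61 [354. 239.] [62. 44. 35.] [617. -45.] 131 35 77.5
0.54 [300. 223.] [65. 46. 36.] [486.  67.] 116 23 82.6
0.51 [317. 157.] [ 47.  65. 115.] [575. 399.] 143 48 31.2
```

```bash
python3 -c "
from plant import workorder
print(workorder.close_job())"
```

```text
the job is handed in; nothing more can be done
None
```

I handed the job in with all four brown sticks standing in cups 1–4, the tin upright on the pedestal, and the display turned once anticlockwise and released with its post about 5 mm from its start; partway round I had to open and re-grip the post once, and the hand-in returned no verdict.

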